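Put the check weights away in the sprung-floor rack

TASK

Take the cover off the grey rack by its grip and lay it on the rubber mat. Full and empty cells look alike from above, so before loading any bar feel for empty cells by pressing down on them with the fingertips (an empty cell's floor gives, a full one is solid); then move every steel bar from the white tray into an empty cell of its own, down to the same level as the stored ones. Last, lay the cover back flat and square on the rack, without knocking the other things on the bench about.

Things in the scene. Friction and masses are not known exactly. Their poses are not given: they have to be found in the camera images.
- rack: grey storage rack, fixed, 164 (x) by 188 (y) by 50 mm high (rim): 2 by 4 upright cells, each 70 (x) by 37 (y) mm inside, 8 mm walls between, 3 or 4 of them full. Each has a sprung dark steel floor plate; a full cell shows instead the top of a stored bar that has sunk the floor, same size, colour and height. Origin: centre of the underside; x along the cells' length, z up
- cell0 (a point): centre of the mouth of a rack cell at rim height, rack frame (-39, -67.5, 50) mm; axes as the rack's. The floor plate (64 by 30 mm) of an empty cell stands 3 mm below the rim and springs: it sinks up to 30 mm under 1.2 to 2 N, and fully under one bar's weight. A stored bar's top, also 3 mm below the rim, does not give
- cell1 (a point): centre of the mouth of a rack cell at rim height, rack frame (-39, -22.5, 50) mm; axes as the rack's. The floor plate (64 by 30 mm) of an empty cell stands 3 mm below the rim and springs: it sinks up to 30 mm under 1.2 to 2 N, and fully under one bar's weight. A stored bar's top, also 3 mm below the rim, does not give
- cell2 (a point): centre of the mouth of a rack cell at rim height, rack frame (-39, 22.5, 50) mm; axes as the rack's. The floor plate (64 by 30 mm) of an empty cell stands 3 mm below the rim and springs: it sinks up to 30 mm under 1.2 to 2 N, and fully under one bar's weight. A stored bar's top, also 3 mm below the rim, does not give
- cell3 (a point): centre of the mouth of a rack cell at rim height, rack frame (-39, 67.5, 50) mm; axes as the rack's. The floor plate (64 by 30 mm) of an empty cell stands 3 mm below the rim and springs: it sinks up to 30 mm under 1.2 to 2 N, and fully under one bar's weight. A stored bar's top, also 3 mm below the rim, does not give
- cell4 (a point): centre of the mouth of a rack cell at rim height, rack frame (39, -67.5, 50) mm; axes as the rack's. The floor plate (64 by 30 mm) of an empty cell stands 3 mm below the rim and springs: it sinks up to 30 mm under 1.2 to 2 N, and fully under one bar's weight. A stored bar's top, also 3 mm below the rim, does not give
- cell5 (a point): centre of the mouth of a rack cell at rim height, rack frame (39, -22.5, 50) mm; axes as the rack's. The floor plate (64 by 30 mm) of an empty cell stands 3 mm below the rim and springs: it sinks up to 30 mm under 1.2 to 2 N, and fully under one bar's weight. A stored bar's top, also 3 mm below the rim, does not give
- cell6 (a point): centre of the mouth of a rack cell at rim height, rack frame (39, 22.5, 50) mm; axes as the rack's. The floor plate (64 by 30 mm) of an empty cell stands 3 mm below the rim and springs: it sinks up to 30 mm under 1.2 to 2 N, and fully under one bar's weight. A stored bar's top, also 3 mm below the rim, does not give
- cell7 (a point): centre of the mouth of a rack cell at rim height, rack frame (39, 67.5, 50) mm; axes as the rack's. The floor plate (64 by 30 mm) of an empty cell stands 3 mm below the rim and springs: it sinks up to 30 mm under 1.2 to 2 N, and fully under one bar's weight. A stored bar's top, also 3 mm below the rim, does not give
- bar0: plain dark steel bar weight, 64 (x) by 30 by 30 mm, about 0.45 kg, to be put away; starts in a tray pocket near tray frame (-38.5, -32.5) mm, its long axis along the tray's x; 3 or all 4 of them are present. Origin: its centre; square in section, so any long side may be up
- bar1: plain dark steel bar weight, 64 (x) by 30 by 30 mm, about 0.45 kg, to be put away; starts in a tray pocket near tray frame (-38.5, 32.5) mm, its long axis along the tray's x; 3 or all 4 of them are present. Origin: its centre; square in section, so any long side may be up
- bar2: plain dark steel bar weight, 64 (x) by 30 by 30 mm, about 0.45 kg, to be put away; starts in a tray pocket near tray frame (38.5, -32.5) mm, its long axis along the tray's x; 3 or all 4 of them are present. Origin: its centre; square in section, so any long side may be up
- bar3: plain dark steel bar weight, 64 (x) by 30 by 30 mm, about 0.45 kg, to be put away; starts in a tray pocket near tray frame (38.5, 32.5) mm, its long axis along the tray's x; 3 or all 4 of them are present. Origin: its centre; square in section, so any long side may be up
- cover: loose cover of the rack: flat aluminium plate 164 (x) by 188 (y) by 5 mm, 0.24 to 0.39 kg, with a black upright grip bar in the middle of its top, 70 mm along x, 16 mm thick in y, from 5 to 35 mm above the plate's underside. It lies on the rack's rim at the start. Origin: centre of the plate's underside
- tray: white pocket tray, fixed, 158 (x) by 112 (y) mm, walls 12 mm high, pocket floors 4 mm above the bench, 2 by 2 pockets, so a bar in it reaches up to 34 mm. Origin: centre of the underside
- mat: plain grey rubber mat, fixed, 200 (x) by 180 (y) by 2 mm, flat on the bench. Origin: centre of the underside
- weight: bystander: round steel weight with a knob, 52 mm across, 64 mm high; origin: centre of the underside
- tape: bystander: cardboard ring, 84 mm across, 24 mm high, lying flat; origin: centre of the underside
- spanner: bystander: spanner, 170 mm long, lying flat; origin near its middle
- driver: bystander: screwdriver, 180 mm long, lying flat; origin near its middle
Mind the look-alikes: they are no part of the job. Leave any brown look-alike of the bar0 alone.

How it is judged (in metres and radians):
On the way, in this order (a step that is already met when the one before it is completed fails the run):
1. the cover lies on the rubber mat (horizontal distance between cover and mat below 0.07 m and height (world z) of cover below 0.012 m and linear speed of cover below 0.02 m/s), for 0.2 s.
2. the fingers press on the rack (an empty cell's floor) while all bars are still outside it (contact force between the fingers and rack above 0.5 N and horizontal distance between each of bar0, bar1, bar2, bar3 and rack above 0.11 m), for 0.1 s.
3. every bar is down in a cell of the rack (x of bar0 in the frame of rack between -0.082 and 0.082 m and y of bar0 in the frame of rack between -0.092 and 0.092 m and z of bar0 in the frame of rack between 0.02 and 0.037 m and linear speed of each of bar0, bar1, bar2, bar3 below 0.02 m/s and x of bar1 in the frame of rack between -0.082 and 0.082 m and y of bar1 in the frame of rack between -0.092 and 0.092 m and z of bar1 in the frame of rack between 0.02 and 0.037 m and x of bar2 in the frame of rack between -0.082 and 0.082 m and y of bar2 in the frame of rack between -0.092 and 0.092 m and z of bar2 in the frame of rack between 0.02 and 0.037 m and x of bar3 in the frame of rack between -0.082 and 0.082 m and y of bar3 in the frame of rack between -0.092 and 0.092 m and z of bar3 in the frame of rack between 0.02 and 0.037 m), for 0.2 s.
4. the cover lies flat and square on the rack (x of cover in the frame of rack between -0.015 and 0.015 m and y of cover in the frame of rack between -0.015 and 0.015 m and z of cover in the frame of rack between 0.045 and 0.055 m and angle between the x axis of cover and the x axis of rack, either way round below 0.15 rad and angle between cover's own z axis and vertical below 0.06 rad and linear speed of cover below 0.02 m/s), for 0.2 s.
At the end, for the whole second after the job is handed in: Every bar present lies at rest in a cell of the rack, its centre 20 to 37 mm above the rack's underside (fully down: 32 mm); the cover lies at rest on the rack's rim, its centre within 15 mm of the rack's along each of the rack's axes, square to it within 0.15 rad (either way round) and flat (all of step 3 and all of step 4); the robot touches nothing.
It fails at once if the weight is moved by more than 50 mm (distance of weight from where it was at the start of the episode above 0.05 m).
It fails at once if the tape is moved by more than 50 mm (distance of tape from where it was at the start of the episode above 0.05 m).
It fails at once if the spanner is moved by more than 50 mm (distance of spanner from where it was at the start of the episode above 0.05 m).
It fails at once if the driver is moved by more than 50 mm (distance of driver from where it was at the start of the episode above 0.05 m).
Of stored0, stored1, stored2, stored3, stored4, stored5, stored6, stored7 only 3 to 4 are there at a start; the rules pass over those that are not, and their reading is None.
Of bar0, bar1, bar2, bar3 only 3 to 4 are there at a start; the rules pass over those that are not, and their reading is None.
At some moment in a run one of cover may be knocked a few centimetres aside while the robot is not near it.
Once in a run the grip may slacken for a moment while it holds something.
It also fails if it takes over 210 s, if anything falls off the work surface, if the arm or the gripper's body presses on something with over 40 N, if the wrist force passes 120 N, or if a joint passes its speed limit or range.

ROBOT

A 6-joint arm with a two-finger parallel gripper is mounted at the origin on the work surface. World frame = base frame: x ahead of the robot, y to its left, z up, the work surface at z = 0. Lengths are in m, angles in degrees, forces in N, time in s.
With the tool pointing down it reaches from about 0.3 to 0.75 m from the base axis. Payload 8.5 kg.
Tool frame: the origin (TCP) lies on the centre line of the jaws, within the pads' length; the fingertips stand 19 mm ahead of it and the grasp point (between the pads) is the TCP; z points along the fingers, x is the direction in which the jaws open and shut, and the axes are right-handed (so a half turn about z gives the same grasp; the last joint's range is limited). The gripper opens to 85 mm and grips with 20 to 120 N. Pads are 22 mm wide; open, the fingers measure 114 mm over their backs; the gripper's body (76 mm by 85 mm) begins 54 mm behind the grasp point. The pads swing forward as they close: fully open they stand 13 mm farther back than shut.
Start: joints at [59.456, 21.807, 74.336, -0, 83.858, -12.336], TCP at [0.172, 0.522, 0.25] pointing down, gripper open.
Joint ranges: [-178.18, 178.18], [-50.72, 133.34], [12.68, 142.11], [-81.47, 261.47], [9.98, 163.14], [-165.26, 165.26]. Speed limits (degrees/s): [136.94, 136.94, 180, 180, 180, 180].

INTERFACE

Orientations are given as a 3x3 rotation matrix whose columns are the frame's x, y, z axes.
In Python, from rig import env, cams, order gives the robot as it stands.
- The arm moves only by the tool step_arm, never from a script. Its argument "steps" is a list of rows, each an object with "xyz": the shift along the tool's x, y, z normalised to -1 to 1, where 1 is 0.04 m, a list of three; "turn": the turn, a rotation vector about the tool's x, y, z normalised to -1 to 1, where 1 is 0.08 rad, a list of three; "gripper": the gripper command: -1 is shut, 1 is fully open, values between are in proportion. A call has 1 to 20 rows; each row shifts and turns the commanded pose from where the row before left it, along the tool's axes as they then stand; what a row does not reach is not made up. A row lasts 1/12 s, in which the tool goes at most 41.7 mm and 7.16 degrees, less where a joint would pass 70% of its speed; a pose out of reach is approached as far as the arm can. A call with a number of a shift or a turn outside -1 to 1 is refused whole. A call with a gripper value outside its range is refused whole. The fingers move at their own pace and stop on an object; "squeeze" is the grip in N (left out, the last holds). Time passes only in rows, so rows that do not move let the fingers close. It gives the time, the measured TCP pose, the force and the opening at its end, in the units of the state.
- env.observe(): the state, without advancing time (a new reading comes with each control period).
- cams.get_image(name): name is "side" or "top" or "wrist"; returns (picture, depth): 400x640x3 uint8, red, green, blue; 400x640 float32, m along the optical axis (not along the pixel's ray), 0 where there is no reading.
- cams.camera_info(name): a dict with "fx", "fy", "cx", "cy" (pixels), "extrinsics" (4x4, takes a point from camera to world coordinates). Camera axes: x right, y down, z forward; pixel columns grow to the right and rows downward; lengths in m; the calibration is good to about 2 mm. A picture is of the moment at which its call begins: read the wrist's pose just before it. camera_info takes no time and is no camera call; for the wrist camera it gives the pose at the moment of the call.
- order.close_job(): hands the job in, once; it reports no verdict.
The state is a dict: "time_s": time; "q": joint angles; "qvel": joint speeds; "joint_efforts": joint torques, N m; "position": TCP position; "tool_rot": TCP orientation; "ft_force": force on the tool from outside, world axes, zero at the start; "wrist_torque": the same for the moment, N m; "grip_width": finger opening in m.
Only numpy, scipy, OpenCV 4.12 (cv2) and the standard library are available. Lean on these libraries where they do the work, as an engineer would, in place of code of your own. Each camera call takes 0.05 s, during which the arm holds its last target. There are 200 camera calls.

## Working session

There is one attempt and no reset: what is moved stays moved. The work goes in short steps, Python scripts to look and compute and a tool call to move; the robot and the scene stay as the last step left them, time stands still between calls to the robot, and variables do not carry over. Pictures are saved under pics/ and viewed, about 12 in all and at most 16, crops included, and the job is handed in when it is done.

Besides the shell and the picture viewer there is one more tool, called after ">>>" as name(argument=value, ...) on one line, values as JSON. step_arm: Moves the arm, as the interface text tells. Scaled input: -1 to 1 covers 0.04 m each way for a shift and 0.08 rad each way for a turn. Its arguments: {"type":"object","properties":{"steps":{"type":"array"},"squeeze":{"type":"number"}},"required":["steps"]}

```bash
mkdir -p pics; ls
cat > h.py <<'E'
import numpy as np, cv2, sys
sys.path.insert(0,'.')
from rig import env,cams,order
def shot(n,save=None):
    im,d=cams.get_image(n); ci=cams.camera_info(n)
    if save: cv2.imwrite('pics/'+save+'.png',im[:,:,::-1])
    return im,d,ci
def ray(ci,uv,z):
    "pixels -> world points on plane z"
    uv=np.atleast_2d(uv).astype(float);E=np.array(ci['extrinsics'])
    r=np.c_[(uv[:,0]-ci['cx'])/ci['fx'],(uv[:,1]-ci['cy'])/ci['fy'],np.ones(len(uv))]@E[:3,:3].T
    o=E[:3,3]; return o+r*((z-o[2])/r[:,2])[:,None]
def cloud(d,ci):
    v,u=np.mgrid[:d.shape[0],:d.shape[1]];E=np.array(ci['extrinsics'])
    p=np.stack([(u-ci['cx'])/ci['fx']*d,(v-ci['cy'])/ci['fy']*d,d],-1)
    return p@E[:3,:3].T+E[:3,3]
E
python3 - <<'E'
from h import *
np.set_printoptions(precision=4,suppress=True)
s=env.observe();print(s)
for n in('top','side'):
    im,d,ci=shot(n,n+'0');print(n,ci)
    np.savez('pics/'+n+'0.npz',im=im,d=d,E=ci['extrinsics'])
E
```

```text
pics
{'time_s': 0.0, 'q': array([ 59.4571,  21.8402,  74.3857,   0.0017,  83.8582, -12.3342]), 'qvel': array([-0.0117, -0.0355,  0.0602,  0.0016, -0.0354,  0.0561]), 'joint_efforts': array([  0.0017, -44.8455, -23.1286,  -0.    ,   0.0047,   0.    ]), 'position': array([0.1717, 0.5222, 0.2497]), 'tool_rot': array([[ 0.3125,  0.9499, -0.0008],
       [ 0.9499, -0.3125, -0.0012],
       [-0.0014, -0.0003, -1.    ]]), 'ft_force': array([ 0.4021, -0.5431, -0.0579]), 'wrist_torque': array([-0.0132, -0.0015,  0.007 ]), 'grip_width': 0.08538931725806129}
top {'fx': 397.7561951104313, 'fy': 397.7561951104313, 'cx': 320.7755039458333, 'cy': 197.83772677356353, 'extrinsics': array([[-0.0286, -0.9907,  0.1329,  0.4262],
       [-0.9989,  0.0333,  0.0337, -0.0521],
       [-0.0378, -0.1318, -0.9906,  1.0577],
       [ 0.    ,  0.    ,  0.    ,  1.    ]])}
side {'fx': 513.5336378127328, 'fy': 513.5336378127328, 'cx': 321.55035701534763, 'cy': 203.58991729793752, 'extrinsics': array([[ 0.9299, -0.2062,  0.3045,  0.1712],
       [-0.3677, -0.509 ,  0.7782, -1.1041],
       [-0.0054, -0.8357, -0.5492,  0.8269],
       [ 0.    ,  0.    ,  0.    ,  1.    ]])}
```

View pics/top0.png

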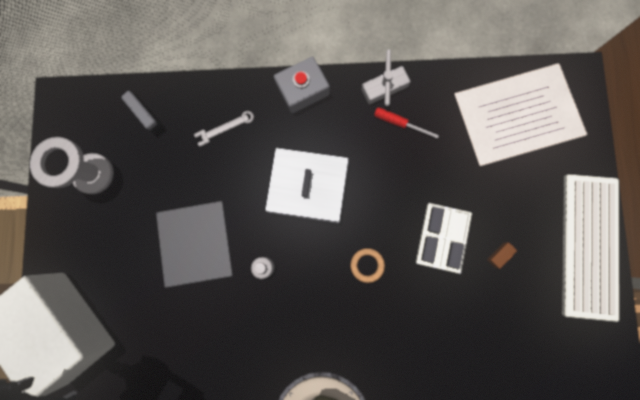

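View pics/side0.png

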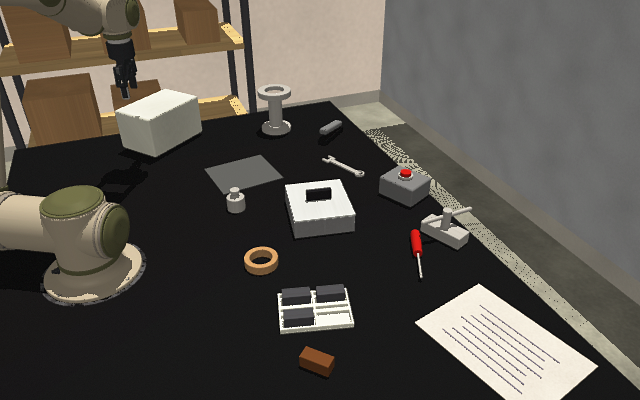

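Top view: mat at (194,244), cover with grip at (307,184), tray at (444,238) with three bars at (434,217), (430,248) and (456,255). Fourth pocket is empty, brown look-alike at (503,255), tape at (368,265), weight at (262,267). Side view agrees.

```bash
cat >> h.py <<'E'
def rect(mask,ci,z):
    "largest contour -> world min-area rect (centre, sizes, angle of long side deg)"
    c=max(cv2.findContours(mask.astype(np.uint8),0,2)[0],key=cv2.contourArea)[:,0]
    return wrect(ray(ci,c,z))
def wrect(p):
    (c,s,a)=cv2.minAreaRect((p[:,:2]*1000).astype(np.float32))
    return np.round(c,1),np.round(s,1),round(a,1)
def box(m,u0,v0,u1,v1):
    o=np.zeros_like(m);o[v0:v1,u0:u1]=m[v0:v1,u0:u1];return o
E
python3 - <<'E'
from h import *
np.set_printoptions(precision=4,suppress=True)
for n,B in(('top',dict(cover=(255,140,358,230),tray=(408,195,482,280),mat=(145,190,240,295),tape=(340,240,395,290),weight=(242,250,280,285))),
  ('side',dict(cover=(275,170,365,245),tray=(265,275,365,340),mat=(195,145,295,200)))):
    z=np.load(f'pics/{n}0.npz');im=z['im'];d=z['d'];ci=cams.camera_info(n)
    P=cloud(d,ci);g=im.max(2)
    for k,b in B.items():
        m=box(g>(60 if k=='mat' else 130),*b)
        if k=='mat': m&=g<160
        Z=P[...,2][m&(d>0)];
        if len(Z)==0: print(n,k,'none');continue
        h=np.percentile(Z,[5,50,95]); zz={'cover':.055,'tray':.012,'mat':.002,'tape':.024,'weight':.064}[k]
        print(n,k,'z',h,rect(m,ci,zz))
    b=B['cover'];m=box((P[...,2]>.075)&(d>0),*b);print(n,'grip z',np.percentile(P[...,2][m],[5,50,95]),rect(m,ci,.09), wrect(P[m]))
    b=B['tray'];m=box((P[...,2]>.026)&(d>0)&(g<130),*b)
    for c in cv2.findContours(m.astype(np.uint8),0,2)[0]:
        if cv2.contourArea(c)>60:
            mm=cv2.drawContours(np.zeros_like(m,np.uint8),[c],-1,1,-1)>0
            print(n,'bar',np.median(P[...,2][mm]),wrect(ray(ci,c[:,0],.034)), wrect(P[mm]))
E
```

```text
top cover z [0.0506 0.055  0.0583] (array([597.8,  17.7]), array([191.7, 169.2]), 79.9)
top tray z [0.0005 0.0094 0.0227] (array([ 452.8, -332.1]), array([116.1, 162.9]), 75.3)
top mat z [-0.0011  0.0022  0.0054] (array([457. , 327.9]), array([205.3, 185.5]), 8.1)
top tape z [0.001  0.0238 0.0272] (array([ 388.1, -130.2]), array([81.7, 80.7]), 88.4)
top weight z [0.0381 0.0428 0.0655] (array([390.5, 133.6]), array([47.7, 46.4]), 88.5)
top grip z [0.0814 0.0847 0.0877] (array([597.5,  17.1]), array([16.4, 70.1]), 80.1) (array([598.8,  17.8]), array([15.8, 69.7]), 80.1)
top bar 0.033804318830458646 (array([ 407.5, -352.1]), array([31.7, 61.1]), 75.2) (array([ 407.3, -353.3]), array([31.1, 61.2]), 75.7)
top bar 0.03387013929611138 (array([ 424.2, -288.2]), array([28.7, 61.3]), 75.0) (array([ 438.9, -180.4]), array([250.1,  61.9]), 81.7)
top bar 0.033921853160464144 (array([ 498. , -308.4]), array([28.8, 60. ]), 75.9) (array([ 452.9, -199.4]), array([ 61.5, 292.9]), 22.1)
side cover z [0.0522 0.0553 0.0581] (array([598.8,  14.3]), array([196.1, 165.9]), 79.7)
side tray z [0.0026 0.01   0.0145] (array([ 452.9, -336.4]), array([122.3, 158.9]), 75.2)
side mat z [-0.0008  0.0025  0.0379] (array([462.4, 308.3]), array([201.3, 225.2]), 7.9)
side grip z [0.0756 0.0837 0.0878] (array([594.4,   0.4]), array([33.6, 70.8]), 79.9) (array([600.2,  15.7]), array([21.9, 70.5]), 80.2)
side bar 0.033969955257904194 (array([ 407.5, -359.2]), array([37.7, 63.9]), 75.4) (array([ 408.6, -355.6]), array([32.5, 64.3]), 75.1)
side bar 0.033809324099596805 (array([ 424. , -296.5]), array([40. , 63.5]), 75.7) (array([ 315.9, -693.8]), array([867.9,  63.9]), 74.8)
side bar 0.03402753436937467 (array([ 497.9, -317.1]), array([41.7, 63.2]), 73.2) (array([ 499.6, -313.6]), array([35.1, 63.7]), 75.2)
```

```bash
cat >> h.py <<'E'
def go(x,y,z,ang=None,lift=0):
    "print tool-axis units from the present pose; ang = world direction of tool x, deg"
    s=env.observe();R=s['tool_rot'];p=s['position']
    a=np.degrees(np.arctan2(R[1,0],R[0,0]))
    tz=0
    if ang is not None:
        da=(ang-a+90)%180-90; tz=-np.radians(da)/.08; a=a+da
    c,q=np.cos(np.radians(a)),np.sin(np.radians(a))
    D=np.array([x,y,z])-p
    u=np.array([c*D[0]+q*D[1],q*D[0]-c*D[1],-D[2]])/.04
    tilt=np.degrees(np.arccos(-R[2,2]))
    print('at',p.round(4),'t',round(s['time_s'],2),'ang',round(np.degrees(np.arctan2(R[1,0],R[0,0])),2),'w',round(s['grip_width'],4),'tilt',tilt.round(2),'F',s['ft_force'].round(1),'| turn z units',round(tz,2),'then shift units',u.round(2))
E
python3 -c "
from h import *
go(.598,.017,.25,80.1)"
```

```text
at [0.1718 0.5223 0.2498] t 0.1 ang 71.79 w 0.0856 tilt 0.07 F [-0.   0.1  0.4] | turn z units -1.81 then shift units [-1.061e+01  1.267e+01 -1.000e-02]
```

>>> step_arm(steps=[{"xyz": [0,0,0],"turn": [0,0,-0.9],"gripper": 1},{"xyz": [0,0,0],"turn": [0,0,-0.91],"gripper": 1},{"xyz": [-0.62,0.74,0],"turn": [0,0,0],"gripper": 1},{"xyz": [-0.62,0.74,0],"turn": [0,0,0],"gripper": 1},{"xyz": [-0.62,0.74,0],"turn": [0,0,0],"gripper": 1},{"xyz": [-0.62,0.74,0],"turn": [0,0,0],"gripper": 1},{"xyz": [-0.62,0.74,0],"turn": [0,0,0],"gripper": 1},{"xyz": [-0.62,0.74,0],"turn": [0,0,0],"gripper": 1},{"xyz": [-0.62,0.74,0],"turn": [0,0,0],"gripper": 1},{"xyz": [-0.62,0.74,0],"turn": [0,0,0],"gripper": 1},{"xyz": [-0.62,0.74,0],"turn": [0,0,0],"gripper": 1},{"xyz": [-0.62,0.74,0],"turn": [0,0,0],"gripper": 1},{"xyz": [-0.62,0.74,0],"turn": [0,0,0],"gripper": 1},{"xyz": [-0.62,0.74,0],"turn": [0,0,0],"gripper": 1},{"xyz": [-0.62,0.74,0],"turn": [0,0,0],"gripper": 1},{"xyz": [-0.62,0.74,0],"turn": [0,0,0],"gripper": 1},{"xyz": [-0.62,0.74,0],"turn": [0,0,0],"gripper": 1},{"xyz": [-0.62,0.74,0],"turn": [0,0,0],"gripper": 1}])

```text
time_s: 1.6
position: [0.5709, 0.0483, 0.25]
tool_rot: [[0.172, 0.985, -0.001], [0.985, -0.172, 0.0], [0.0, -0.001, -1.0]]
ft_force: [0.3, 0.7, 0.0]
grip_width: 0.085
```

>>> step_arm(steps=[{"xyz": [-0.1,0.1,0],"turn": [0,0,0],"gripper": 1},{"xyz": [0,0,0],"turn": [0,0,0],"gripper": 1},{"xyz": [0,0,0],"turn": [0,0,0],"gripper": 1}])

```text
time_s: 1.85
position: [0.5729, 0.0456, 0.2498]
tool_rot: [[0.173, 0.985, -0.001], [0.985, -0.173, 0.0], [0.0, -0.001, -1.0]]
ft_force: [-0.1, 0.3, 0.1]
grip_width: 0.085
```

Run:
```python
from h import *
go(.598,.017,.08,80.1)
im,d,ci=shot('wrist','w1');P=cloud(d,ci);print(np.array(ci['extrinsics']).round(3))
X=(P[...,2]>.075)&(P[...,2]<.1)&(abs(P[...,0]-.598)<.08)&(abs(P[...,1]-.017)<.08)&(d>0)
print(np.percentile(P[...,2][X],[5,50,95]),wrect(P[X]),rect(X,ci,.085))
```

```text
at [0.5729 0.0456 0.2498] t 1.85 ang 80.06 w 0.085 tilt 0.08 F [-0.1  0.3  0.1] | turn z units -0.01 then shift units [-0.6   0.74  4.25]
[[ 0.171  0.939  0.299  0.496]
 [ 0.985 -0.162 -0.052  0.06 ]
 [-0.     0.304 -0.953  0.373]
 [ 0.     0.     0.     1.   ]]
[0.08109843 0.08456131 0.08575654] (array([597. ,  19.9]), array([16.1, 69.3]), 80.2) (array([595.6,  20.5]), array([16.2, 70.2]), 80.0)
```

View pics/w1.png

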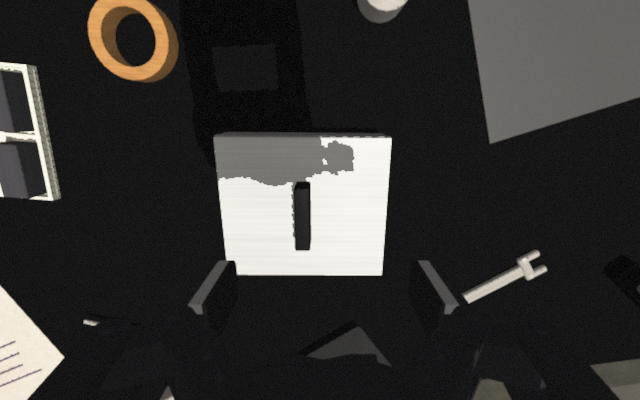

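Wrist view: grip at (302,216), centred on the cover, fingers open either side. All three views agree within 3 mm, so I grasp.

>>> step_arm(steps=[{"xyz": [-0.57,0.73,0.5],"turn": [0,0,0],"gripper": 1},{"xyz": [0,0,0.8],"turn": [0,0,0],"gripper": 1},{"xyz": [0,0,0.8],"turn": [0,0,0],"gripper": 1},{"xyz": [0,0,0.8],"turn": [0,0,0],"gripper": 1},{"xyz": [0,0,0.7],"turn": [0,0,0],"gripper": 1},{"xyz": [0,0,0.4],"turn": [0,0,0],"gripper": 1},{"xyz": [0,0,0.3],"turn": [0,0,0],"gripper": 1},{"xyz": [0,0,0],"turn": [0,0,0],"gripper": 1},{"xyz": [0,0,0],"turn": [0,0,0],"gripper": -1},{"xyz": [0,0,0],"turn": [0,0,0],"gripper": -1},{"xyz": [0,0,0],"turn": [0,0,0],"gripper": -1},{"xyz": [0,0,0],"turn": [0,0,0],"gripper": -1},{"xyz": [0,0,0],"turn": [0,0,0],"gripper": -1},{"xyz": [0,0,0],"turn": [0,0,0],"gripper": -1},{"xyz": [0,0,0],"turn": [0,0,0],"gripper": -1},{"xyz": [0,0,0],"turn": [0,0,0],"gripper": -1}], squeeze=80)

```text
time_s: 3.23
position: [0.5981, 0.0183, 0.0793]
tool_rot: [[0.172, 0.985, 0.001], [0.985, -0.172, 0.0], [0.0, 0.001, -1.0]]
ft_force: [-1.2, 2.0, 5.4]
grip_width: 0.0147
```

```bash
python3 -c "
from h import *
go(.457,.328,.15)"
```

```text
at [0.5981 0.0183 0.0793] t 3.23 ang 80.08 w 0.0147 tilt 0.06 F [-1.2  2.   5.4] | turn z units 0 then shift units [ 7.02 -4.81 -1.77]
```

>>> step_arm(steps=[{"xyz": [0,0,-0.2],"turn": [0,0,0],"gripper": -1},{"xyz": [0,0,-0.4],"turn": [0,0,0],"gripper": -1},{"xyz": [0,0,-0.5],"turn": [0,0,0],"gripper": -1},{"xyz": [0,0,-0.5],"turn": [0,0,0],"gripper": -1},{"xyz": [0,0,-0.4],"turn": [0,0,0],"gripper": -1},{"xyz": [0,0,0],"turn": [0,0,0],"gripper": -1},{"xyz": [0,0,0],"turn": [0,0,0],"gripper": -1}], squeeze=100)

```text
time_s: 3.82
position: [0.5977, 0.0182, 0.1585]
tool_rot: [[0.172, 0.985, 0.0], [0.985, -0.172, -0.0], [-0.0, 0.0, -1.0]]
ft_force: [0.2, 0.1, -4.5]
grip_width: 0.0142
```

Run:
```python
from h import *
go(.457,.328,.16)
im,d,ci=shot('top','t2')
np.savez('pics/t2.npz',im=im,d=d)
```

```text
at [0.5977 0.0182 0.1585] t 3.82 ang 80.08 w 0.0142 tilt 0.01 F [ 0.2  0.1 -4.5] | turn z units 0 then shift units [ 7.02 -4.8  -0.04]
```

>>> step_arm(steps=[{"xyz": [0.3,-0.2,0],"turn": [0,0,0],"gripper": -1},{"xyz": [0.58,-0.4,0],"turn": [0,0,0],"gripper": -1},{"xyz": [0.58,-0.4,0],"turn": [0,0,0],"gripper": -1},{"xyz": [0.58,-0.4,0],"turn": [0,0,0],"gripper": -1},{"xyz": [0.58,-0.4,0],"turn": [0,0,0],"gripper": -1},{"xyz": [0.58,-0.4,0],"turn": [0,0,0],"gripper": -1},{"xyz": [0.58,-0.4,0],"turn": [0,0,0],"gripper": -1},{"xyz": [0.58,-0.4,0],"turn": [0,0,0],"gripper": -1},{"xyz": [0.58,-0.4,0],"turn": [0,0,0],"gripper": -1},{"xyz": [0.58,-0.4,0],"turn": [0,0,0],"gripper": -1},{"xyz": [0.58,-0.4,0],"turn": [0,0,0],"gripper": -1},{"xyz": [0.58,-0.4,0],"turn": [0,0,0],"gripper": -1},{"xyz": [0.3,-0.2,0],"turn": [0,0,0],"gripper": -1},{"xyz": [0,0,0],"turn": [0,0,0],"gripper": -1},{"xyz": [0,0,0],"turn": [0,0,0],"gripper": -1}])

```text
time_s: 5.12
position: [0.4557, 0.3267, 0.1574]
tool_rot: [[0.17, 0.985, -0.002], [0.985, -0.17, -0.001], [-0.001, -0.002, -1.0]]
ft_force: [-0.3, -0.6, -3.6]
grip_width: 0.0142
```

Run:
```python
from h import *
go(.457,.328,.032)
im,d,ci=shot('side','s3');im,d,ci=shot('top','t3')
P=cloud(d,ci);m=(d>0)&(im.min(2)>130)&(abs(P[...,0]-.457)<.13)&(abs(P[...,1]-.328)<.13)
print(np.percentile(P[...,2][m],[5,25,50,75,95]),wrect(P[m]))
```

```text
at [0.4557 0.3267 0.1574] t 5.12 ang 80.19 w 0.0142 tilt 0.14 F [-0.3 -0.6 -3.6] | turn z units 0 then shift units [0.04 0.03 3.13]
[0.13170134 0.13795817 0.43940102 0.46800925 0.51001368] (array([446.5, 339.7]), array([235.1, 236.8]), 87.6)
```

View pics/s3.png

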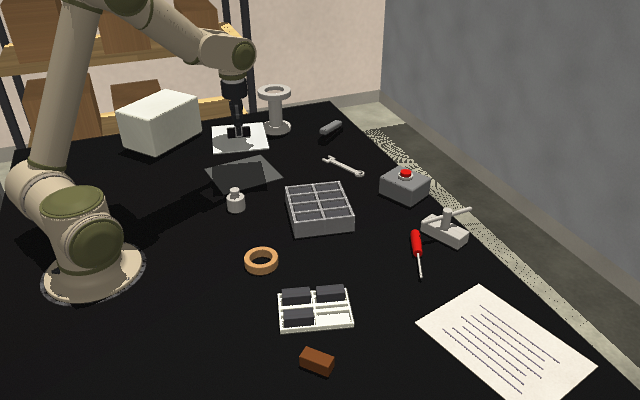

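Side view: the cover hangs level over the mat, about (240,137), and the rack is open. Lowering it.

>>> step_arm(steps=[{"xyz": [0,0,0.5],"turn": [0,0,0],"gripper": -1},{"xyz": [0,0,0.7],"turn": [0,0,0],"gripper": -1},{"xyz": [0,0,0.7],"turn": [0,0,0],"gripper": -1},{"xyz": [0,0,0.6],"turn": [0,0,0],"gripper": -1},{"xyz": [0,0,0.3],"turn": [0,0,0],"gripper": -1},{"xyz": [0,0,0.15],"turn": [0,0,0],"gripper": -1},{"xyz": [0,0,0.1],"turn": [0,0,0],"gripper": -1},{"xyz": [0,0,0.08],"turn": [0,0,0],"gripper": -1},{"xyz": [0,0,0],"turn": [0,0,0],"gripper": -1},{"xyz": [0,0,0],"turn": [0,0,0],"gripper": -1}])

```text
time_s: 6.05
position: [0.4573, 0.3263, 0.034]
tool_rot: [[0.172, 0.985, 0.001], [0.985, -0.172, 0.001], [0.001, 0.001, -1.0]]
ft_force: [-0.8, 0.1, -3.9]
grip_width: 0.0144
```

>>> step_arm(steps=[{"xyz": [0,0,0.05],"turn": [0,0,0],"gripper": -1},{"xyz": [0,0,0.03],"turn": [0,0,0],"gripper": -1},{"xyz": [0,0,0],"turn": [0,0,0],"gripper": -1}])

```text
time_s: 6.3
position: [0.4572, 0.3265, 0.0313]
tool_rot: [[0.172, 0.985, 0.002], [0.985, -0.172, 0.001], [0.001, 0.002, -1.0]]
ft_force: [-1.2, -1.4, 5.4]
grip_width: 0.0141
```

Contact with the mat. Release and rise.

>>> step_arm(steps=[{"xyz": [0,0,0],"turn": [0,0,0],"gripper": 0.2},{"xyz": [0,0,0],"turn": [0,0,0],"gripper": 0.2},{"xyz": [0,0,0],"turn": [0,0,0],"gripper": 0.2},{"xyz": [0,0,0],"turn": [0,0,0],"gripper": 0.2},{"xyz": [0,0,0],"turn": [0,0,0],"gripper": 0.2},{"xyz": [0,0,-0.4],"turn": [0,0,0],"gripper": 0.2},{"xyz": [0,0,-0.9],"turn": [0,0,0],"gripper": 0.2},{"xyz": [0,0,-0.9],"turn": [0,0,0],"gripper": 0.2},{"xyz": [0,0,-0.9],"turn": [0,0,0],"gripper": 0.2},{"xyz": [0,0,-0.9],"turn": [0,0,0],"gripper": 0.2},{"xyz": [0,0,-0.5],"turn": [0,0,0],"gripper": 0.2},{"xyz": [0,0,0],"turn": [0,0,0],"gripper": 0.2}])

```text
time_s: 7.3
position: [0.4582, 0.327, 0.215]
tool_rot: [[0.172, 0.985, 0.008], [0.985, -0.172, 0.004], [0.005, 0.008, -1.0]]
ft_force: [0.5, -0.6, -0.1]
grip_width: 0.0511
```

Run:
```python
from h import *
im,d,ci=shot('top','t4');P=cloud(d,ci)
# rack: rim pixels by depth
m=(d>0)&(P[...,2]>.03)&(P[...,2]<.07)&(abs(P[...,0]-.598)<.13)&(abs(P[...,1]-.018)<.13)
print('rack',rect(m,ci,.05),wrect(P[m]),np.percentile(P[...,2][m],[5,50,95]))
m=(d>0)&(im.min(2)>130)&(abs(P[...,0]-.457)<.15)&(abs(P[...,1]-.328)<.15)&(P[...,2]<.05)
print('cover',rect(m,ci,.007),np.percentile(P[...,2][m],[5,50,95]))
go(.55,.05,.22,80.1)
```

```text
rack (array([596.7,  17.3]), array([187.9, 165.3]), 79.6) (array([597.5,  17.4]), array([188.1, 164.6]), 79.6) [0.03910647 0.04794076 0.05204821]
cover (array([457.4, 325.1]), array([193.5, 171.8]), 81.0) [0.00289692 0.00712927 0.01071084]
at [0.4574 0.3266 0.2122] t 7.35 ang 80.09 w 0.0512 tilt 0.27 F [-0.4 -0.9 -1.3] | turn z units -0.0 then shift units [-6.41  3.47 -0.19]
```

>>> step_arm(steps=[{"xyz": [-0.64,0.35,0],"turn": [0,0,0],"gripper": -1},{"xyz": [-0.64,0.35,0],"turn": [0,0,0],"gripper": -1},{"xyz": [-0.64,0.35,0],"turn": [0,0,0],"gripper": -1},{"xyz": [-0.64,0.35,0],"turn": [0,0,0],"gripper": -1},{"xyz": [-0.64,0.35,0],"turn": [0,0,0],"gripper": -1},{"xyz": [-0.64,0.35,0],"turn": [0,0,0],"gripper": -1},{"xyz": [-0.64,0.35,0],"turn": [0,0,0],"gripper": -1},{"xyz": [-0.64,0.35,0],"turn": [0,0,0],"gripper": -1},{"xyz": [-0.64,0.35,0],"turn": [0,0,0],"gripper": -1},{"xyz": [-0.64,0.35,0],"turn": [0,0,0],"gripper": -1},{"xyz": [-0.4,0.3,0],"turn": [0,0,0],"gripper": -1},{"xyz": [0,0,0],"turn": [0,0,0],"gripper": -1},{"xyz": [0,0,0],"turn": [0,0,0],"gripper": -1},{"xyz": [0,0,0],"turn": [0,0,0],"gripper": -1}])

```text
time_s: 8.52
position: [0.5591, 0.0328, 0.2091]
tool_rot: [[0.172, 0.985, -0.002], [0.985, -0.172, 0.001], [0.0, -0.002, -1.0]]
ft_force: [0.2, 0.0, -0.6]
grip_width: -0.0002
```

Run:
```python
from h import *
go(.597,.0175,.25,80)
im,d,ci=shot('wrist','w5');P=cloud(d,ci)
m=(d>0)&(P[...,2]>.03)&(P[...,2]<.07)&(abs(P[...,0]-.598)<.13)&(abs(P[...,1]-.018)<.13)
print('rack',rect(m,ci,.05),wrect(P[m]),np.percentile(P[...,2][m],[5,50,95]))
# cells: dark patches within the rack
g=im.max(2);M=cv2.morphologyEx(m.astype(np.uint8),3,np.ones((15,15)))>0
print(np.percentile(g[M],[5,25,50,75,95]))
for th in (60,80):
  for c in cv2.findContours((M&(g<th)).astype(np.uint8),0,2)[0]:
    if 300<cv2.contourArea(c)<8000: print(th,wrect(ray(ci,c[:,0],.047)),cv2.boundingRect(c))
```

```text
at [0.5591 0.0328 0.2091] t 8.52 ang 80.1 w -0.0002 tilt 0.12 F [ 0.2  0.  -0.6] | turn z units 0.02 then shift units [-0.21  1.   -1.02]
rack (array([594.4,  19.1]), array([187.2, 165. ]), 79.7) (array([595.8,  18.8]), array([188.4, 163.7]), 79.7) [0.03912838 0.0470639  0.0503771 ]
[ 43.  70.  88. 105. 168.]
60 (array([538.7,  50.8]), array([27.9, 22.6]), 80.2) (323, 159, 30, 24)
60 (array([550. ,   2.8]), array([34.7, 61.3]), 80.2) (273, 159, 37, 61)
60 (array([529.1, -39.4]), array([36.1, 32.8]), 75.9) (226, 159, 38, 36)
80 (array([648.2,  78. ]), array([36.5, 69. ]), 79.8) (360, 236, 38, 58)
80 (array([632.1, -11.7]), array([35.7, 70. ]), 79.7) (276, 235, 35, 59)
80 (array([624.4, -56.1]), array([36.1, 70.1]), 79.7) (233, 235, 37, 59)
80 (array([571.4,  92.1]), array([36.6, 69.5]), 79.7) (364, 161, 41, 68)
```

View pics/w5.png

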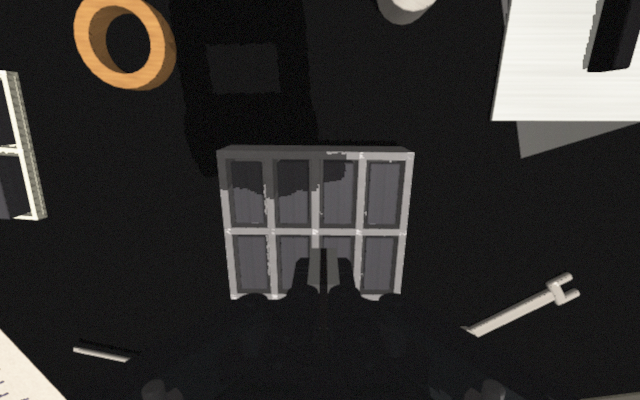

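Wrist view: 2×4 cells with all tops alike, spanning (220,150)–(412,298); the cover on the mat is at (570,60). Rack centre is about (597.5, 18) mm, with y axis at 79.7°. Probing with shut fingers, starting with cell1.

```bash
cat >> h.py <<'E'
C=np.array([597.5,18.0]);A=np.radians(-10.3)
def cell(i):
    x=-39 if i<4 else 39; y=(-67.5,-22.5,22.5,67.5)[i%4]
    c,s=np.cos(A),np.sin(A); return (C+[c*x-s*y,s*x+c*y])/1000
E
python3 -c "
from h import *
for i in range(8): print(i,cell(i).round(4))
go(*cell(1),.08,79.7)"
```

```text
0 [ 0.5471 -0.0414]
1 [0.5551 0.0028]
2 [0.5632 0.0471]
3 [0.5712 0.0914]
4 [ 0.6238 -0.0554]
5 [ 0.6318 -0.0111]
6 [0.6399 0.0332]
7 [0.6479 0.0774]
at [0.5591 0.0331 0.2094] t 8.57 ang 80.14 w -0.0002 tilt 0.09 F [-0.7  0.2  0.9] | turn z units 0.1 then shift units [-0.76  0.04  3.24]
```

>>> step_arm(steps=[{"xyz": [-0.38,0.02,0],"turn": [0,0,0.1],"gripper": -1},{"xyz": [-0.38,0.02,0.4],"turn": [0,0,0],"gripper": -1},{"xyz": [0,0,0.8],"turn": [0,0,0],"gripper": -1},{"xyz": [0,0,0.8],"turn": [0,0,0],"gripper": -1},{"xyz": [0,0,0.7],"turn": [0,0,0],"gripper": -1},{"xyz": [0,0,0.4],"turn": [0,0,0],"gripper": -1},{"xyz": [0,0,0.2],"turn": [0,0,0],"gripper": -1},{"xyz": [0,0,0.1],"turn": [0,0,0],"gripper": -1},{"xyz": [0,0,0],"turn": [0,0,0],"gripper": -1},{"xyz": [0,0,0],"turn": [0,0,0],"gripper": -1}])

```text
time_s: 9.4
position: [0.5565, 0.0022, 0.0751]
tool_rot: [[0.179, 0.984, 0.002], [0.984, -0.179, -0.0], [-0.0, 0.002, -1.0]]
ft_force: [0.6, -0.1, 0.0]
grip_width: -0.0001
```

>>> step_arm(steps=[{"xyz": [0,0,0.05],"turn": [0,0,0],"gripper": -1},{"xyz": [0,0,0.05],"turn": [0,0,0],"gripper": -1},{"xyz": [0,0,0.05],"turn": [0,0,0],"gripper": -1},{"xyz": [0,0,0],"turn": [0,0,0],"gripper": -1},{"xyz": [0,0,0],"turn": [0,0,0],"gripper": -1}])

```text
time_s: 9.82
position: [0.556, 0.002, 0.0682]
tool_rot: [[0.18, 0.984, 0.0], [0.984, -0.18, -0.0], [0.0, 0.0, -1.0]]
ft_force: [-0.2, -0.7, 0.1]
grip_width: 0.0001
```

>>> step_arm(steps=[{"xyz": [0,0,0.05],"turn": [0,0,0],"gripper": -1},{"xyz": [0,0,0.05],"turn": [0,0,0],"gripper": -1},{"xyz": [0,0,0.05],"turn": [0,0,0],"gripper": -1},{"xyz": [0,0,0],"turn": [0,0,0],"gripper": -1},{"xyz": [0,0,0],"turn": [0,0,0],"gripper": -1},{"xyz": [0,0,0],"turn": [0,0,0],"gripper": -1}])

```text
time_s: 10.32
position: [0.5563, 0.002, 0.0659]
tool_rot: [[0.18, 0.984, 0.003], [0.984, -0.18, -0.001], [-0.0, 0.003, -1.0]]
ft_force: [-11.9, 0.9, 36.3]
grip_width: 0.0
```

Cell1 is solid, at tip height 47 mm, so it is full. Next cell2.

>>> step_arm(steps=[{"xyz": [0,0,-0.5],"turn": [0,0,0],"gripper": -1},{"xyz": [0.56,0,0],"turn": [0,0,0],"gripper": -1},{"xyz": [0.56,0,0],"turn": [0,0,0],"gripper": -1},{"xyz": [0,0,0.1],"turn": [0,0,0],"gripper": -1},{"xyz": [0,0,0.15],"turn": [0,0,0],"gripper": -1},{"xyz": [0,0,0.1],"turn": [0,0,0],"gripper": -1},{"xyz": [0,0,0.06],"turn": [0,0,0],"gripper": -1},{"xyz": [0,0,0.05],"turn": [0,0,0],"gripper": -1},{"xyz": [0,0,0],"turn": [0,0,0],"gripper": -1},{"xyz": [0,0,0],"turn": [0,0,0],"gripper": -1},{"xyz": [0,0,0],"turn": [0,0,0],"gripper": -1}])

```text
time_s: 11.23
position: [0.5636, 0.0455, 0.066]
tool_rot: [[0.181, 0.984, 0.0], [0.984, -0.181, 0.0], [0.0, 0.0, -1.0]]
ft_force: [-9.9, 2.2, 26.8]
grip_width: 0.0001
```

Cell2 is full. Cell3 next.

>>> step_arm(steps=[{"xyz": [0,0,-0.46],"turn": [0,0,0],"gripper": -1},{"xyz": [0.57,0,0],"turn": [0,0,0],"gripper": -1},{"xyz": [0.57,0,0],"turn": [0,0,0],"gripper": -1},{"xyz": [0,0,0.1],"turn": [0,0,0],"gripper": -1},{"xyz": [0,0,0.15],"turn": [0,0,0],"gripper": -1},{"xyz": [0,0,0.1],"turn": [0,0,0],"gripper": -1},{"xyz": [0,0,0.06],"turn": [0,0,0],"gripper": -1},{"xyz": [0,0,0.05],"turn": [0,0,0],"gripper": -1},{"xyz": [0,0,0],"turn": [0,0,0],"gripper": -1},{"xyz": [0,0,0],"turn": [0,0,0],"gripper": -1},{"xyz": [0,0,0],"turn": [0,0,0],"gripper": -1}])

```text
time_s: 12.15
position: [0.5724, 0.0906, 0.0639]
tool_rot: [[0.18, 0.984, 0.0], [0.984, -0.18, -0.0], [-0.0, 0.0, -1.0]]
ft_force: [-0.4, -1.0, 1.4]
grip_width: -0.0003
```

```bash
python3 -c "
from h import *
go(*cell(3),.085,79.7)
go(*cell(7),.085,79.7)"
```

```text
at [0.5724 0.0906 0.0639] t 12.15 ang 79.61 w -0.0003 tilt 0.02 F [-0.4 -1.   1.4] | turn z units -0.02 then shift units [ 0.01 -0.03 -0.53]
at [0.5724 0.0906 0.0639] t 12.15 ang 79.61 w -0.0003 tilt 0.02 F [-0.4 -1.   1.4] | turn z units -0.02 then shift units [ 0.01  1.92 -0.53]
```

>>> step_arm(steps=[{"xyz": [0,0,0.08],"turn": [0,0,0],"gripper": -1},{"xyz": [0,0,0.07],"turn": [0,0,0],"gripper": -1},{"xyz": [0,0,0],"turn": [0,0,0],"gripper": -1},{"xyz": [0,0,0],"turn": [0,0,0],"gripper": -1},{"xyz": [0,0,0],"turn": [0,0,0],"gripper": -1}])

```text
time_s: 12.57
position: [0.5723, 0.0909, 0.0577]
tool_rot: [[0.18, 0.984, 0.0], [0.984, -0.18, -0.0], [-0.0, 0.0, -1.0]]
ft_force: [0.1, -0.8, 0.6]
grip_width: 0.0
```

>>> step_arm(steps=[{"xyz": [0,0,-0.4],"turn": [0,0,0],"gripper": -1},{"xyz": [0,0,-0.3],"turn": [0,0,0],"gripper": -1},{"xyz": [0,0.64,0],"turn": [0,0,0],"gripper": -1},{"xyz": [0,0.64,0],"turn": [0,0,0],"gripper": -1},{"xyz": [0,0.64,0],"turn": [0,0,0],"gripper": -1},{"xyz": [0,0,0.1],"turn": [0,0,0],"gripper": -1},{"xyz": [0,0,0.2],"turn": [0,0,0],"gripper": -1},{"xyz": [0,0,0.14],"turn": [0,0,0],"gripper": -1},{"xyz": [0,0,0.06],"turn": [0,0,0],"gripper": -1},{"xyz": [0,0,0.05],"turn": [0,0,0],"gripper": -1},{"xyz": [0,0,0],"turn": [0,0,0],"gripper": -1},{"xyz": [0,0,0],"turn": [0,0,0],"gripper": -1},{"xyz": [0,0,0],"turn": [0,0,0],"gripper": -1}])

```text
time_s: 13.65
position: [0.6477, 0.0772, 0.0641]
tool_rot: [[0.18, 0.984, 0.0], [0.984, -0.18, 0.0], [0.0, 0.0, -1.0]]
ft_force: [-0.7, 0.3, 1.3]
grip_width: -0.0003
```

Cell3 is empty (gives 8 mm at about 1 N) and cell7 gives too. Confirm cell7 deeper, then cell6.

>>> step_arm(steps=[{"xyz": [0,0,0.08],"turn": [0,0,0],"gripper": -1},{"xyz": [0,0,0.07],"turn": [0,0,0],"gripper": -1},{"xyz": [0,0,0],"turn": [0,0,0],"gripper": -1},{"xyz": [0,0,0],"turn": [0,0,0],"gripper": -1},{"xyz": [0,0,0],"turn": [0,0,0],"gripper": -1}])

```text
time_s: 14.07
position: [0.6479, 0.0771, 0.0578]
tool_rot: [[0.18, 0.984, 0.0], [0.984, -0.18, 0.0], [0.0, 0.0, -1.0]]
ft_force: [-0.0, 1.4, 0.3]
grip_width: 0.0002
```

>>> step_arm(steps=[{"xyz": [0,0,-0.4],"turn": [0,0,0],"gripper": -1},{"xyz": [0,0,-0.3],"turn": [0,0,0],"gripper": -1},{"xyz": [-0.56,0,0],"turn": [0,0,0],"gripper": -1},{"xyz": [-0.56,0,0],"turn": [0,0,0],"gripper": -1},{"xyz": [0,0,0.1],"turn": [0,0,0],"gripper": -1},{"xyz": [0,0,0.2],"turn": [0,0,0],"gripper": -1},{"xyz": [0,0,0.14],"turn": [0,0,0],"gripper": -1},{"xyz": [0,0,0.06],"turn": [0,0,0],"gripper": -1},{"xyz": [0,0,0.05],"turn": [0,0,0],"gripper": -1},{"xyz": [0,0,0],"turn": [0,0,0],"gripper": -1},{"xyz": [0,0,0],"turn": [0,0,0],"gripper": -1},{"xyz": [0,0,0],"turn": [0,0,0],"gripper": -1}])

```text
time_s: 15.07
position: [0.6395, 0.0336, 0.066]
tool_rot: [[0.179, 0.984, 0.0], [0.984, -0.179, -0.001], [-0.001, 0.001, -1.0]]
ft_force: [-10.0, -2.8, 21.3]
grip_width: -0.0002
```

Cell7 is empty and cell6 full. Cell5 next.

>>> step_arm(steps=[{"xyz": [0,0,-0.5],"turn": [0,0,0],"gripper": -1},{"xyz": [-0.56,0,0],"turn": [0,0,0],"gripper": -1},{"xyz": [-0.56,0,0],"turn": [0,0,0],"gripper": -1},{"xyz": [0,0,0.1],"turn": [0,0,0],"gripper": -1},{"xyz": [0,0,0.15],"turn": [0,0,0],"gripper": -1},{"xyz": [0,0,0.13],"turn": [0,0,0],"gripper": -1},{"xyz": [0,0,0.07],"turn": [0,0,0],"gripper": -1},{"xyz": [0,0,0.06],"turn": [0,0,0],"gripper": -1},{"xyz": [0,0,0],"turn": [0,0,0],"gripper": -1},{"xyz": [0,0,0],"turn": [0,0,0],"gripper": -1},{"xyz": [0,0,0],"turn": [0,0,0],"gripper": -1}])

```text
time_s: 15.98
position: [0.6314, -0.0098, 0.066]
tool_rot: [[0.178, 0.984, 0.001], [0.984, -0.178, -0.001], [-0.001, 0.001, -1.0]]
ft_force: [-10.6, 0.0, 26.7]
grip_width: 0.0001
```

Cells 1, 2, 5 and 6 are full, so 0, 3, 4 and 7 should be empty. Feeling cell4 as well, since I'll use it.

>>> step_arm(steps=[{"xyz": [0,0,-0.5],"turn": [0,0,0],"gripper": -1},{"xyz": [-0.57,0,0],"turn": [0,0,0],"gripper": -1},{"xyz": [-0.57,0,0],"turn": [0,0,0],"gripper": -1},{"xyz": [0,0,0.1],"turn": [0,0,0],"gripper": -1},{"xyz": [0,0,0.15],"turn": [0,0,0],"gripper": -1},{"xyz": [0,0,0.13],"turn": [0,0,0],"gripper": -1},{"xyz": [0,0,0.07],"turn": [0,0,0],"gripper": -1},{"xyz": [0,0,0.06],"turn": [0,0,0],"gripper": -1},{"xyz": [0,0,0],"turn": [0,0,0],"gripper": -1},{"xyz": [0,0,0],"turn": [0,0,0],"gripper": -1},{"xyz": [0,0,0],"turn": [0,0,0],"gripper": -1}])

```text
time_s: 16.9
position: [0.6236, -0.0556, 0.0631]
tool_rot: [[0.18, 0.984, 0.0], [0.984, -0.18, 0.0], [0.0, 0.0, -1.0]]
ft_force: [-0.2, -0.3, 0.8]
grip_width: -0.0001
```

>>> step_arm(steps=[{"xyz": [0,0,0.06],"turn": [0,0,0],"gripper": -1},{"xyz": [0,0,0.04],"turn": [0,0,0],"gripper": -1},{"xyz": [0,0,0],"turn": [0,0,0],"gripper": -1},{"xyz": [0,0,0],"turn": [0,0,0],"gripper": -1}])

```text
time_s: 17.23
position: [0.6235, -0.0559, 0.0589]
tool_rot: [[0.18, 0.984, 0.0], [0.984, -0.18, -0.0], [0.0, 0.0, -1.0]]
ft_force: [0.2, 0.7, 2.1]
grip_width: -0.0
```

```bash
python3 -c "
from h import *
go(.43,-.32,.22,75.3)"
```

```text
at [ 0.6235 -0.0559  0.0589] t 17.23 ang 79.63 w -0.0 tilt 0.01 F [0.2 0.7 2.1] | turn z units 0.94 then shift units [-7.61 -3.01 -4.03]
```

>>> step_arm(steps=[{"xyz": [0,0,-0.8],"turn": [0,0,0],"gripper": -1},{"xyz": [0,0,-0.8],"turn": [0,0,0],"gripper": -1},{"xyz": [0,0,-0.8],"turn": [0,0,0.94],"gripper": -1},{"xyz": [0,0,-0.8],"turn": [0,0,0],"gripper": -1},{"xyz": [0,0,-0.8],"turn": [0,0,0],"gripper": -1},{"xyz": [-0.7,-0.28,0],"turn": [0,0,0],"gripper": -1},{"xyz": [-0.7,-0.28,0],"turn": [0,0,0],"gripper": 0},{"xyz": [-0.7,-0.28,0],"turn": [0,0,0],"gripper": 0},{"xyz": [-0.7,-0.28,0],"turn": [0,0,0],"gripper": 0},{"xyz": [-0.7,-0.28,0],"turn": [0,0,0],"gripper": 0},{"xyz": [-0.7,-0.28,0],"turn": [0,0,0],"gripper": 0},{"xyz": [-0.7,-0.28,0],"turn": [0,0,0],"gripper": 0.1},{"xyz": [-0.7,-0.28,0],"turn": [0,0,0],"gripper": 0.1},{"xyz": [-0.7,-0.28,0],"turn": [0,0,0],"gripper": 0.1},{"xyz": [-0.7,-0.28,0],"turn": [0,0,0],"gripper": 0.1},{"xyz": [-0.5,-0.2,0],"turn": [0,0,0],"gripper": 0.1},{"xyz": [0,0,0],"turn": [0,0,0],"gripper": 0.1},{"xyz": [0,0,0],"turn": [0,0,0],"gripper": 0.1}])

```text
time_s: 18.73
position: [0.4307, -0.3164, 0.2188]
tool_rot: [[0.256, 0.967, -0.0], [0.967, -0.256, 0.0], [0.0, -0.0, -1.0]]
ft_force: [0.7, 1.1, 1.5]
grip_width: 0.0468
```

```bash
cat >> h.py <<'E'
def bars():
    im,d,ci=shot('wrist','wb%d'%int(env.observe()['time_s']*10));P=cloud(d,ci);g=im.max(2)
    m=(d>0)&(P[...,2]>.028)&(P[...,2]<.042)&(np.hypot(P[...,0]-.453,P[...,1]+.332)<.13)&(g<120)
    m=cv2.morphologyEx(m.astype(np.uint8),2,np.ones((3,3)))
    for c in cv2.findContours(m,0,2)[0]:
        if cv2.contourArea(c)>200:
            mm=cv2.drawContours(np.zeros_like(m),[c],-1,1,-1)*m>0
            print('bar z',np.median(P[...,2][mm]).round(4),wrect(ray(ci,c[:,0],.034)),wrect(P[mm]),cv2.boundingRect(c))
E
python3 -c "
from h import *
go(.498,-.31,.1,75.3);bars()"; ls pics
```

```text
at [ 0.4307 -0.3164  0.2188] t 18.73 ang 75.19 w 0.0468 tilt 0.02 F [0.7 1.1 1.5] | turn z units -0.02 then shift units [0.58 1.59 2.97]
bar z 0.0334 (array([ 496.8, -308.6]), array([28.8, 64.1]), 75.8) (array([ 498.4, -308.9]), array([29. , 63.8]), 75.5) (331, 214, 27, 53)
bar z 0.0333 (array([ 423., -289.]), array([28.5, 63.1]), 75.9) (array([ 423.5, -288.9]), array([28.8, 63.6]), 75.9) (332, 144, 28, 60)
bar z 0.0333 (array([ 406.8, -351.3]), array([30. , 63.1]), 75.2) (array([ 407.1, -352. ]), array([30.3, 63.5]), 75.0) (269, 144, 31, 60)
s3.png
side0.npz
side0.png
t2.npz
t2.png
t3.png
t4.png
top0.npz
top0.png
w1.png
w5.png
wb187.png
```

```bash
python3 -c "
from h import *
go(.4978,-.3088,.038,75.4)"
```

```text
at [ 0.4313 -0.3156  0.2189] t 18.78 ang 75.28 w 0.0469 tilt 0.02 F [-0.2  0.6  0. ] | turn z units -0.03 then shift units [0.58 1.57 4.52]
```

>>> step_arm(steps=[{"xyz": [0.29,0.78,0],"turn": [0,0,-0.03],"gripper": 0.1},{"xyz": [0.29,0.79,0.3],"turn": [0,0,0],"gripper": 0.1},{"xyz": [0,0,0.8],"turn": [0,0,0],"gripper": 0.1},{"xyz": [0,0,0.8],"turn": [0,0,0],"gripper": 0.1},{"xyz": [0,0,0.8],"turn": [0,0,0],"gripper": 0.1},{"xyz": [0,0,0.4],"turn": [0,0,0],"gripper": 0.1},{"xyz": [0,0,0],"turn": [0,0,0],"gripper": 0.1},{"xyz": [0,0,0],"turn": [0,0,0],"gripper": 0.1}])

```text
time_s: 19.45
position: [0.4985, -0.3082, 0.0949]
tool_rot: [[0.25, 0.968, -0.001], [0.968, -0.25, 0.001], [0.001, -0.001, -1.0]]
ft_force: [0.8, -0.2, 0.7]
grip_width: 0.0473
```

```bash
python3 -c "
from h import *
go(.4978,-.3088,.038,75.4)"
```

```text
at [ 0.4985 -0.3082  0.0949] t 19.45 ang 75.53 w 0.0473 tilt 0.06 F [ 0.8 -0.2  0.7] | turn z units 0.03 then shift units [-0.02 -0.01  1.42]
```

>>> step_arm(steps=[{"xyz": [-0.01,0,0.6],"turn": [0,0,0],"gripper": 0.1},{"xyz": [0,0,0.5],"turn": [0,0,0],"gripper": 0.1},{"xyz": [0,0,0.32],"turn": [0,0,0],"gripper": 0.1},{"xyz": [0,0,0],"turn": [0,0,0],"gripper": 0.1},{"xyz": [0,0,0],"turn": [0,0,0],"gripper": -1},{"xyz": [0,0,0],"turn": [0,0,0],"gripper": -1},{"xyz": [0,0,0],"turn": [0,0,0],"gripper": -1},{"xyz": [0,0,0],"turn": [0,0,0],"gripper": -1},{"xyz": [0,0,0],"turn": [0,0,0],"gripper": -1},{"xyz": [0,0,0],"turn": [0,0,0],"gripper": -1}], squeeze=80)

```text
time_s: 20.28
position: [0.4988, -0.31, 0.0404]
tool_rot: [[0.251, 0.968, 0.003], [0.968, -0.251, -0.002], [-0.002, 0.004, -1.0]]
ft_force: [-0.3, 2.5, 7.0]
grip_width: 0.0277
```

>>> step_arm(steps=[{"xyz": [0,0,-0.3],"turn": [0,0,0],"gripper": -1},{"xyz": [0,0,-0.6],"turn": [0,0,0],"gripper": -1},{"xyz": [0,0,-0.7],"turn": [0,0,0],"gripper": -1},{"xyz": [0,0,-0.7],"turn": [0,0,0],"gripper": -1},{"xyz": [0,0,-0.5],"turn": [0,0,0],"gripper": -1},{"xyz": [0,0,0],"turn": [0,0,0],"gripper": -1},{"xyz": [0,0,0],"turn": [0,0,0],"gripper": -1}])

```text
time_s: 20.87
position: [0.4979, -0.3094, 0.1507]
tool_rot: [[0.251, 0.968, 0.001], [0.968, -0.251, -0.001], [-0.001, 0.002, -1.0]]
ft_force: [-0.2, -0.4, -5.2]
grip_width: 0.0278
```

```bash
python3 -c "
from h import *
go(*cell(4),.15,79.7)"
```

```text
at [ 0.4979 -0.3094  0.1507] t 20.87 ang 75.46 w 0.0278 tilt 0.1 F [-0.2 -0.4 -5.2] | turn z units -0.92 then shift units [6.81 1.96 0.02]
```

>>> step_arm(steps=[{"xyz": [0,0,0],"turn": [0,0,-0.92],"gripper": -1},{"xyz": [0.35,0.1,0],"turn": [0,0,0],"gripper": -1},{"xyz": [0.7,0.2,0],"turn": [0,0,0],"gripper": -1},{"xyz": [0.7,0.2,0],"turn": [0,0,0],"gripper": -1},{"xyz": [0.7,0.2,0],"turn": [0,0,0],"gripper": -1},{"xyz": [0.7,0.2,0],"turn": [0,0,0],"gripper": -1},{"xyz": [0.7,0.2,0],"turn": [0,0,0],"gripper": -1},{"xyz": [0.7,0.2,0],"turn": [0,0,0],"gripper": -1},{"xyz": [0.7,0.2,0],"turn": [0,0,0],"gripper": -1},{"xyz": [0.7,0.2,0],"turn": [0,0,0],"gripper": -1},{"xyz": [0.5,0.16,0],"turn": [0,0,0],"gripper": -1},{"xyz": [0.36,0.1,0],"turn": [0,0,0],"gripper": -1},{"xyz": [0,0,0],"turn": [0,0,0],"gripper": -1},{"xyz": [0,0,0],"turn": [0,0,0],"gripper": -1}])

```text
time_s: 22.03
position: [0.6234, -0.0548, 0.1489]
tool_rot: [[0.179, 0.984, -0.002], [0.984, -0.179, 0.0], [-0.0, -0.002, -1.0]]
ft_force: [-0.4, -0.6, -4.8]
grip_width: 0.0277
```

```bash
cat >> h.py <<'E'
def inhand(name,w=.032):
    "wrist view of the held bar: rect of its points near the TCP"
    s=env.observe();p=s['position']
    im,d,ci=shot('wrist',name);P=cloud(d,ci);Q=(P-p)@s['tool_rot']
    m=(d>0)&(abs(Q[...,0])<.0135)&(abs(Q[...,1])<.06)&(abs(Q[...,2])<.04)
    if m.sum()<20: print('nothing in hand');return
    print('held: tool y range',np.percentile(Q[...,1][m],[1,99]).round(4),'z range',np.percentile(Q[...,2][m],[2,98]).round(4),m.sum())
E
python3 -c "
from h import *
go(*cell(4),.075,79.7);inhand('w6')"
```

```text
at [ 0.6234 -0.0548  0.1489] t 22.03 ang 79.71 w 0.0277 tilt 0.13 F [-0.4 -0.6 -4.8] | turn z units 0.0 then shift units [-0.01  0.01  1.85]
held: tool y range [-0.0326  0.0294] z range [-0.0092  0.0294] 7288
```

View pics/w6.png

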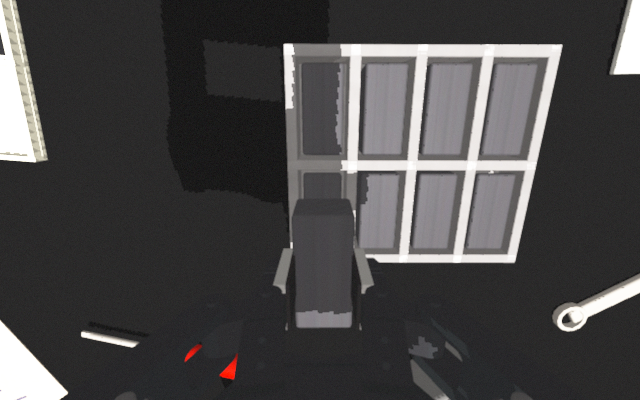

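Wrist view: bar held straight at (324,260), over cell4, the lower-left cell at (330,215). Inserting.

>>> step_arm(steps=[{"xyz": [-0.01,0.02,0.4],"turn": [0,0,0],"gripper": -1},{"xyz": [0,0,0.5],"turn": [0,0,0],"gripper": -1},{"xyz": [0,0,0.4],"turn": [0,0,0],"gripper": -1},{"xyz": [0,0,0.2],"turn": [0,0,0],"gripper": -1},{"xyz": [0,0,0.1],"turn": [0,0,0],"gripper": -1},{"xyz": [0,0,0],"turn": [0,0,0],"gripper": -1},{"xyz": [0,0,0],"turn": [0,0,0],"gripper": -1}])

```text
time_s: 22.67
position: [0.6248, -0.0566, 0.0868]
tool_rot: [[0.18, 0.984, 0.001], [0.984, -0.18, -0.0], [-0.0, 0.001, -1.0]]
ft_force: [-0.1, 0.2, -4.1]
grip_width: 0.0277
```

>>> step_arm(steps=[{"xyz": [0,0,0.1],"turn": [0,0,0],"gripper": -1},{"xyz": [0,0,0.08],"turn": [0,0,0],"gripper": -1},{"xyz": [0,0,0],"turn": [0,0,0],"gripper": -1},{"xyz": [0,0,0],"turn": [0,0,0],"gripper": -1}])

```text
time_s: 23.0
position: [0.6247, -0.0561, 0.0791]
tool_rot: [[0.179, 0.984, 0.0], [0.984, -0.179, -0.0], [-0.0, 0.0, -1.0]]
ft_force: [0.2, 0.1, -2.5]
grip_width: 0.0278
```

```bash
python3 -c "
from h import *
go(*cell(4),.073,79.7);inhand('w7')"
```

```text
at [ 0.6247 -0.0561  0.0791] t 23.0 ang 79.68 w 0.0278 tilt 0.03 F [ 0.2  0.1 -2.5] | turn z units -0.0 then shift units [ 0.01 -0.02  0.15]
held: tool y range [-0.0593  0.0291] z range [0.0059 0.0376] 9279
```

The plate spring is felt and there is no jam. Last millimetres, then release.

>>> step_arm(steps=[{"xyz": [0,0,0.1],"turn": [0,0,0],"gripper": -1},{"xyz": [0,0,0.06],"turn": [0,0,0],"gripper": -1},{"xyz": [0,0,0],"turn": [0,0,0],"gripper": -1},{"xyz": [0,0,0],"turn": [0,0,0],"gripper": -1}])

```text
time_s: 23.38
position: [0.6244, -0.056, 0.0723]
tool_rot: [[0.179, 0.984, -0.0], [0.984, -0.179, 0.0], [0.0, -0.0, -1.0]]
ft_force: [0.6, -0.4, -2.7]
grip_width: 0.0279
```

>>> step_arm(steps=[{"xyz": [0,0,0],"turn": [0,0,0],"gripper": 0.1},{"xyz": [0,0,0],"turn": [0,0,0],"gripper": 0.1},{"xyz": [0,0,0],"turn": [0,0,0],"gripper": 0.1},{"xyz": [0,0,0],"turn": [0,0,0],"gripper": 0.1},{"xyz": [0,0,-0.3],"turn": [0,0,0],"gripper": 0.1},{"xyz": [0,0,-0.8],"turn": [0,0,0],"gripper": 0.1},{"xyz": [0,0,-0.8],"turn": [0,0,0],"gripper": 0.1},{"xyz": [0,0,-0.4],"turn": [0,0,0],"gripper": 0.1},{"xyz": [0,0,0],"turn": [0,0,0],"gripper": 0.1},{"xyz": [0,0,0],"turn": [0,0,0],"gripper": 0.1}])

```text
time_s: 24.22
position: [0.6246, -0.0561, 0.1651]
tool_rot: [[0.179, 0.984, 0.002], [0.984, -0.179, -0.0], [-0.0, 0.002, -1.0]]
ft_force: [-0.3, -0.1, -0.2]
grip_width: 0.0472
```

```bash
cat >> h.py <<'E'
def cellz(n='top'):
    "median depth-height and spread inside each cell"
    im,d,ci=shot(n);P=cloud(d,ci)
    for i in range(8):
        c,s=np.cos(A),np.sin(A);D=P[...,:2]*1000-cell(i)*1000
        m=(d>0)&(abs(c*D[...,0]+s*D[...,1])<26)&(abs(-s*D[...,0]+c*D[...,1])<11)&(P[...,2]<.11)
        print(i,m.sum(),np.percentile(P[...,2][m],[10,50,90]).round(4) if m.sum() else '')
E
python3 -c "
from h import *
cellz();go(.4232,-.2892,.15,75.6)"
```

```text
0 0 
1 0 
2 0 
3 85 [0.0446 0.0475 0.0496]
4 38 [0.0453 0.0473 0.0491]
5 50 [0.0447 0.0471 0.0494]
6 13 [0.0449 0.0472 0.0497]
7 77 [0.0452 0.0475 0.0502]
at [ 0.6242 -0.056   0.1638] t 24.27 ang 79.68 w 0.0469 tilt 0.06 F [-0.6 -0.1 -0.3] | turn z units 0.89 then shift units [-6.9  -3.42  0.35]
```

Bar 1 is fully down: cell4's top is at 47.3 mm, same as the others. Next bar.

>>> step_arm(steps=[{"xyz": [-0.3,-0.15,0],"turn": [0,0,0.89],"gripper": 0.1},{"xyz": [-0.72,-0.35,0],"turn": [0,0,0],"gripper": 0.1},{"xyz": [-0.72,-0.35,0],"turn": [0,0,0],"gripper": 0.1},{"xyz": [-0.72,-0.35,0],"turn": [0,0,0],"gripper": 0.1},{"xyz": [-0.72,-0.35,0],"turn": [0,0,0],"gripper": 0.1},{"xyz": [-0.72,-0.35,0],"turn": [0,0,0],"gripper": 0.1},{"xyz": [-0.72,-0.35,0],"turn": [0,0,0],"gripper": 0.1},{"xyz": [-0.72,-0.35,0],"turn": [0,0,0],"gripper": 0.1},{"xyz": [-0.72,-0.35,0],"turn": [0,0,0],"gripper": 0.1},{"xyz": [-0.54,-0.32,0.4],"turn": [0,0,0],"gripper": 0.1},{"xyz": [-0.3,-0.15,0.5],"turn": [0,0,0],"gripper": 0.1},{"xyz": [0,0,0.5],"turn": [0,0,0],"gripper": 0.1},{"xyz": [0,0,0],"turn": [0,0,0],"gripper": 0.1},{"xyz": [0,0,0],"turn": [0,0,0],"gripper": 0.1}])

```text
time_s: 25.43
position: [0.4236, -0.2894, 0.1074]
tool_rot: [[0.249, 0.969, -0.003], [0.969, -0.249, 0.003], [0.002, -0.003, -1.0]]
ft_force: [-0.4, -0.4, 0.3]
grip_width: 0.0471
```

```bash
python3 -c "
from h import *
go(.4232,-.289,.040,75.6);bars()"
```

```text
at [ 0.4236 -0.2894  0.1074] t 25.43 ang 75.58 w 0.0471 tilt 0.22 F [-0.4 -0.4  0.3] | turn z units -0.0 then shift units [ 0.01 -0.01  1.68]
bar z 0.0343 (array([ 420. , -289.3]), array([29.2, 57.4]), 75.7) (array([ 420.4, -289.5]), array([29.3, 57. ]), 75.5) (301, 181, 43, 77)
bar z 0.0344 (array([ 404.5, -351.4]), array([30.9, 59.6]), 75.0) (array([ 405.7, -352.5]), array([30.6, 60.1]), 74.6) (207, 180, 49, 80)
```

>>> step_arm(steps=[{"xyz": [0.01,-0.01,0.6],"turn": [0,0,0],"gripper": 0.1},{"xyz": [0,0,0.6],"turn": [0,0,0],"gripper": 0.1},{"xyz": [0,0,0.48],"turn": [0,0,0],"gripper": 0.1},{"xyz": [0,0,0],"turn": [0,0,0],"gripper": 0.1},{"xyz": [0,0,0],"turn": [0,0,0],"gripper": -1},{"xyz": [0,0,0],"turn": [0,0,0],"gripper": -1},{"xyz": [0,0,0],"turn": [0,0,0],"gripper": -1},{"xyz": [0,0,0],"turn": [0,0,0],"gripper": -1},{"xyz": [0,0,0],"turn": [0,0,0],"gripper": -1},{"xyz": [0,0,0],"turn": [0,0,0],"gripper": -1}], squeeze=80)

```text
time_s: 26.32
position: [0.4246, -0.2898, 0.043]
tool_rot: [[0.249, 0.969, 0.002], [0.969, -0.249, -0.002], [-0.001, 0.003, -1.0]]
ft_force: [0.0, 2.2, 7.5]
grip_width: 0.0276
```

>>> step_arm(steps=[{"xyz": [0,0,-0.3],"turn": [0,0,0],"gripper": -1},{"xyz": [0,0,-0.6],"turn": [0,0,0],"gripper": -1},{"xyz": [0,0,-0.7],"turn": [0,0,0],"gripper": -1},{"xyz": [0,0,-0.7],"turn": [0,0,0],"gripper": -1},{"xyz": [0,0,-0.5],"turn": [0,0,0],"gripper": -1},{"xyz": [0,0,0],"turn": [0,0,0],"gripper": -1},{"xyz": [0,0,0],"turn": [0,0,0],"gripper": -1}])

```text
time_s: 26.9
position: [0.4238, -0.2894, 0.1538]
tool_rot: [[0.249, 0.969, 0.001], [0.969, -0.249, -0.001], [-0.001, 0.001, -1.0]]
ft_force: [-0.5, -0.4, -4.7]
grip_width: 0.0276
```

```bash
python3 -c "
from h import *
go(*cell(7),.15,79.7)"
```

```text
at [ 0.4238 -0.2894  0.1538] t 26.9 ang 75.6 w 0.0276 tilt 0.1 F [-0.5 -0.4 -4.7] | turn z units -0.89 then shift units [10.03  3.87  0.1 ]
```

>>> step_arm(steps=[{"xyz": [0,0,0],"turn": [0,0,-0.89],"gripper": -1},{"xyz": [0.33,0.13,0],"turn": [0,0,0],"gripper": -1},{"xyz": [0.67,0.26,0],"turn": [0,0,0],"gripper": -1},{"xyz": [0.67,0.26,0],"turn": [0,0,0],"gripper": -1},{"xyz": [0.67,0.26,0],"turn": [0,0,0],"gripper": -1},{"xyz": [0.67,0.26,0],"turn": [0,0,0],"gripper": -1},{"xyz": [0.67,0.26,0],"turn": [0,0,0],"gripper": -1},{"xyz": [0.67,0.26,0],"turn": [0,0,0],"gripper": -1},{"xyz": [0.67,0.26,0],"turn": [0,0,0],"gripper": -1},{"xyz": [0.67,0.26,0],"turn": [0,0,0],"gripper": -1},{"xyz": [0.67,0.26,0],"turn": [0,0,0],"gripper": -1},{"xyz": [0.67,0.26,0],"turn": [0,0,0],"gripper": -1},{"xyz": [0.67,0.26,0],"turn": [0,0,0],"gripper": -1},{"xyz": [0.67,0.26,0],"turn": [0,0,0],"gripper": -1},{"xyz": [0.67,0.26,0],"turn": [0,0,0],"gripper": -1},{"xyz": [0.67,0.26,0],"turn": [0,0,0],"gripper": -1},{"xyz": [0.32,0.1,0],"turn": [0,0,0],"gripper": -1},{"xyz": [0,0,0],"turn": [0,0,0],"gripper": -1},{"xyz": [0,0,0],"turn": [0,0,0],"gripper": -1}])

```text
time_s: 28.48
position: [0.6473, 0.078, 0.1508]
tool_rot: [[0.178, 0.984, -0.004], [0.984, -0.178, -0.0], [-0.001, -0.004, -1.0]]
ft_force: [0.1, -0.3, -4.4]
grip_width: 0.0275
```

```bash
python3 -c "
from h import *
go(*cell(7),.092,79.7);inhand('w8')"
```

```text
at [0.6473 0.078  0.1508] t 28.48 ang 79.75 w 0.0275 tilt 0.23 F [ 0.1 -0.3 -4.4] | turn z units 0.01 then shift units [-0.01  0.02  1.47]
held: tool y range [-0.0332  0.0291] z range [-0.0105  0.0312] 7093
```

>>> step_arm(steps=[{"xyz": [-0.02,0.04,0.4],"turn": [0,0,0],"gripper": -1},{"xyz": [0,0,0.5],"turn": [0,0,0],"gripper": -1},{"xyz": [0,0,0.35],"turn": [0,0,0],"gripper": -1},{"xyz": [0,0,0.2],"turn": [0,0,0],"gripper": -1},{"xyz": [0,0,0],"turn": [0,0,0],"gripper": -1},{"xyz": [0,0,0],"turn": [0,0,0],"gripper": -1}])

```text
time_s: 29.03
position: [0.6494, 0.0758, 0.0954]
tool_rot: [[0.18, 0.984, -0.0], [0.984, -0.18, -0.0], [-0.0, -0.0, -1.0]]
ft_force: [0.3, 0.4, -3.4]
grip_width: 0.0274
```

>>> step_arm(steps=[{"xyz": [0,0,0.1],"turn": [0,0,0],"gripper": -1},{"xyz": [0,0,0.1],"turn": [0,0,0],"gripper": -1},{"xyz": [0,0,0],"turn": [0,0,0],"gripper": -1},{"xyz": [0,0,0],"turn": [0,0,0],"gripper": -1}])

```text
time_s: 29.37
position: [0.6494, 0.0764, 0.0874]
tool_rot: [[0.179, 0.984, 0.0], [0.984, -0.179, -0.0], [-0.0, 0.0, -1.0]]
ft_force: [0.3, 0.7, -3.6]
grip_width: 0.0277
```

>>> step_arm(steps=[{"xyz": [0.02,0,0.1],"turn": [0,0,0],"gripper": -1},{"xyz": [0,0,0.1],"turn": [0,0,0],"gripper": -1},{"xyz": [0,0,0],"turn": [0,0,0],"gripper": -1},{"xyz": [0,0,0],"turn": [0,0,0],"gripper": -1}])

```text
time_s: 29.7
position: [0.6496, 0.0773, 0.0791]
tool_rot: [[0.179, 0.984, -0.0], [0.984, -0.179, 0.0], [0.0, -0.0, -1.0]]
ft_force: [-0.1, 0.7, -2.0]
grip_width: 0.0276
```

>>> step_arm(steps=[{"xyz": [0,0,0.1],"turn": [0,0,0],"gripper": -1},{"xyz": [0,0,0.06],"turn": [0,0,0],"gripper": -1},{"xyz": [0,0,0],"turn": [0,0,0],"gripper": -1},{"xyz": [0,0,0],"turn": [0,0,0],"gripper": -1}])

```text
time_s: 30.03
position: [0.6495, 0.0772, 0.0728]
tool_rot: [[0.179, 0.984, -0.0], [0.984, -0.179, 0.0], [0.0, -0.0, -1.0]]
ft_force: [-0.4, 0.0, -2.5]
grip_width: 0.0276
```

>>> step_arm(steps=[{"xyz": [0,0,0],"turn": [0,0,0],"gripper": 0.1},{"xyz": [0,0,0],"turn": [0,0,0],"gripper": 0.1},{"xyz": [0,0,0],"turn": [0,0,0],"gripper": 0.1},{"xyz": [0,0,0],"turn": [0,0,0],"gripper": 0.1},{"xyz": [0,0,-0.3],"turn": [0,0,0],"gripper": 0.1},{"xyz": [0,0,-0.8],"turn": [0,0,0],"gripper": 0.1},{"xyz": [0,0,-0.8],"turn": [0,0,0],"gripper": 0.1},{"xyz": [0,0,-0.4],"turn": [0,0,0],"gripper": 0.1},{"xyz": [0,0,0],"turn": [0,0,0],"gripper": 0.1},{"xyz": [0,0,0],"turn": [0,0,0],"gripper": 0.1}])

```text
time_s: 30.87
position: [0.6498, 0.0772, 0.1665]
tool_rot: [[0.179, 0.984, 0.003], [0.984, -0.179, -0.0], [0.0, 0.003, -1.0]]
ft_force: [-0.2, -0.7, -1.0]
grip_width: 0.0469
```

```bash
python3 -c "
from h import *
cellz('side');go(.407,-.3517,.16,75.3)"
```

```text
0 89 [0.0454 0.0477 0.0496]
1 81 [0.0455 0.0477 0.0494]
2 72 [0.0456 0.0475 0.0495]
3 73 [0.046  0.0471 0.0496]
4 84 [0.0449 0.0474 0.05  ]
5 82 [0.0457 0.0472 0.0494]
6 79 [0.0453 0.0476 0.0497]
7 71 [0.0451 0.0473 0.0489]
at [0.6493 0.0772 0.1651] t 30.92 ang 79.68 w 0.047 tilt 0.01 F [-0.4 -0.3 -0.5] | turn z units 0.95 then shift units [-11.91  -3.14   0.13]
```

>>> step_arm(steps=[{"xyz": [-0.35,-0.09,0],"turn": [0,0,0.95],"gripper": 0.1},{"xyz": [-0.72,-0.19,0],"turn": [0,0,0],"gripper": 0.1},{"xyz": [-0.72,-0.19,0],"turn": [0,0,0],"gripper": 0.1},{"xyz": [-0.72,-0.19,0],"turn": [0,0,0],"gripper": 0.1},{"xyz": [-0.72,-0.19,0],"turn": [0,0,0],"gripper": 0.1},{"xyz": [-0.72,-0.19,0],"turn": [0,0,0],"gripper": 0.1},{"xyz": [-0.72,-0.19,0],"turn": [0,0,0],"gripper": 0.1},{"xyz": [-0.72,-0.19,0],"turn": [0,0,0],"gripper": 0.1},{"xyz": [-0.72,-0.19,0],"turn": [0,0,0],"gripper": 0.1},{"xyz": [-0.72,-0.19,0],"turn": [0,0,0],"gripper": 0.1},{"xyz": [-0.72,-0.19,0],"turn": [0,0,0],"gripper": 0.1},{"xyz": [-0.72,-0.19,0],"turn": [0,0,0],"gripper": 0.1},{"xyz": [-0.72,-0.19,0],"turn": [0,0,0],"gripper": 0.1},{"xyz": [-0.72,-0.19,0],"turn": [0,0,0],"gripper": 0.1},{"xyz": [-0.72,-0.19,0],"turn": [0,0,0],"gripper": 0.1},{"xyz": [-0.72,-0.19,0],"turn": [0,0,0],"gripper": 0.1},{"xyz": [-0.72,-0.19,0.5],"turn": [0,0,0],"gripper": 0.1},{"xyz": [0,0,0.5],"turn": [0,0,0],"gripper": 0.1},{"xyz": [0,0,0.5],"turn": [0,0,0],"gripper": 0.1},{"xyz": [0,0,0],"turn": [0,0,0],"gripper": 0.1}])

```text
time_s: 32.58
position: [0.4073, -0.3495, 0.1007]
tool_rot: [[0.255, 0.967, -0.005], [0.967, -0.255, 0.007], [0.006, -0.007, -1.0]]
ft_force: [-0.5, 0.3, -0.9]
grip_width: 0.0471
```

```bash
python3 -c "
from h import *
go(.407,-.3517,.040,75.3)"
```

```text
at [ 0.4073 -0.3495  0.1007] t 32.58 ang 75.25 w 0.0471 tilt 0.51 F [-0.5  0.3 -0.9] | turn z units -0.01 then shift units [-0.05  0.01  1.52]
```

>>> step_arm(steps=[{"xyz": [-0.02,0,0.6],"turn": [0,0,0],"gripper": 0.1},{"xyz": [0,0,0.5],"turn": [0,0,0],"gripper": 0.1},{"xyz": [0,0,0.38],"turn": [0,0,0],"gripper": 0.1},{"xyz": [0,0,0],"turn": [0,0,0],"gripper": 0.1},{"xyz": [0,0,0],"turn": [0,0,0],"gripper": -1},{"xyz": [0,0,0],"turn": [0,0,0],"gripper": -1},{"xyz": [0,0,0],"turn": [0,0,0],"gripper": -1},{"xyz": [0,0,0],"turn": [0,0,0],"gripper": -1},{"xyz": [0,0,0],"turn": [0,0,0],"gripper": -1},{"xyz": [0,0,0],"turn": [0,0,0],"gripper": -1}])

```text
time_s: 33.42
position: [0.4094, -0.3521, 0.0471]
tool_rot: [[0.253, 0.967, 0.001], [0.967, -0.253, -0.002], [-0.001, 0.002, -1.0]]
ft_force: [-0.5, 1.2, 7.2]
grip_width: 0.0268
```

>>> step_arm(steps=[{"xyz": [0,0,-0.3],"turn": [0,0,0],"gripper": -1},{"xyz": [0,0,-0.6],"turn": [0,0,0],"gripper": -1},{"xyz": [0,0,-0.7],"turn": [0,0,0],"gripper": -1},{"xyz": [0,0,-0.7],"turn": [0,0,0],"gripper": -1},{"xyz": [0,0,-0.5],"turn": [0,0,0],"gripper": -1},{"xyz": [0,0,0],"turn": [0,0,0],"gripper": -1},{"xyz": [0,0,0],"turn": [0,0,0],"gripper": -1}])

```text
time_s: 34.0
position: [0.4089, -0.3515, 0.1579]
tool_rot: [[0.253, 0.967, 0.001], [0.967, -0.253, -0.001], [-0.001, 0.001, -1.0]]
ft_force: [-0.2, -0.6, -4.7]
grip_width: 0.0272
```

```bash
python3 -c "
from h import *
go(*cell(3),.15,79.7)"
```

```text
at [ 0.4089 -0.3515  0.1579] t 34.0 ang 75.33 w 0.0272 tilt 0.06 F [-0.2 -0.6 -4.7] | turn z units -0.95 then shift units [11.62  2.01  0.2 ]
```

Held, but only by the tips (bar top 13 mm below the TCP). I'll put it back in its pocket and regrasp deeper.

>>> step_arm(steps=[{"xyz": [0,0,0.7],"turn": [0,0,0],"gripper": -1},{"xyz": [0,0,0.7],"turn": [0,0,0],"gripper": -1},{"xyz": [0,0,0.7],"turn": [0,0,0],"gripper": -1},{"xyz": [0,0,0.4],"turn": [0,0,0],"gripper": -1},{"xyz": [0,0,0.25],"turn": [0,0,0],"gripper": -1},{"xyz": [0,0,0],"turn": [0,0,0],"gripper": -1},{"xyz": [0,0,0],"turn": [0,0,0],"gripper": 0.1},{"xyz": [0,0,0],"turn": [0,0,0],"gripper": 0.1},{"xyz": [0,0,0],"turn": [0,0,0],"gripper": 0.1},{"xyz": [0,0,0],"turn": [0,0,0],"gripper": 0.1},{"xyz": [0,0,0],"turn": [0,0,0],"gripper": 0.1}])

```text
time_s: 34.92
position: [0.4087, -0.3514, 0.0473]
tool_rot: [[0.253, 0.967, -0.001], [0.967, -0.253, 0.001], [0.001, -0.001, -1.0]]
ft_force: [0.1, 0.0, -0.9]
grip_width: 0.0469
```

```bash
python3 -c "
from h import *
go(.407,-.3517,.037,75.3)"
```

```text
at [ 0.4087 -0.3514  0.0473] t 34.92 ang 75.32 w 0.0469 tilt 0.06 F [ 0.1  0.  -0.9] | turn z units 0.0 then shift units [-0.02 -0.04  0.26]
```

>>> step_arm(steps=[{"xyz": [-0.02,-0.04,0.1],"turn": [0,0,0],"gripper": 0.1},{"xyz": [0,0,0.15],"turn": [0,0,0],"gripper": 0.1},{"xyz": [0,0,0],"turn": [0,0,0],"gripper": 0.1},{"xyz": [0,0,0],"turn": [0,0,0],"gripper": -1},{"xyz": [0,0,0],"turn": [0,0,0],"gripper": -1},{"xyz": [0,0,0],"turn": [0,0,0],"gripper": -1},{"xyz": [0,0,0],"turn": [0,0,0],"gripper": -1},{"xyz": [0,0,0],"turn": [0,0,0],"gripper": -1},{"xyz": [0,0,0],"turn": [0,0,0],"gripper": -1}])

```text
time_s: 35.67
position: [0.4071, -0.3521, 0.0379]
tool_rot: [[0.253, 0.967, -0.0], [0.967, -0.253, -0.0], [-0.0, -0.0, -1.0]]
ft_force: [-4.1, -0.7, 3.9]
grip_width: 0.0311
```

>>> step_arm(steps=[{"xyz": [0,0,-0.3],"turn": [0,0,0],"gripper": -1},{"xyz": [0,0,-0.6],"turn": [0,0,0],"gripper": -1},{"xyz": [0,0,-0.7],"turn": [0,0,0],"gripper": -1},{"xyz": [0,0,-0.7],"turn": [0,0,0],"gripper": -1},{"xyz": [0,0,-0.6],"turn": [0,0,0],"gripper": -1},{"xyz": [0,0,0],"turn": [0,0,0],"gripper": -1},{"xyz": [0,0,0],"turn": [0,0,0],"gripper": -1}])

```text
time_s: 36.25
position: [0.4074, -0.3519, 0.1537]
tool_rot: [[0.253, 0.967, 0.001], [0.967, -0.253, -0.001], [-0.0, 0.001, -1.0]]
ft_force: [-0.9, 1.2, -4.5]
grip_width: 0.0313
```

```bash
python3 -c "
from h import *
go(*cell(3),.15,79.7)"
```

```text
at [ 0.4074 -0.3519  0.1537] t 36.25 ang 75.33 w 0.0313 tilt 0.07 F [-0.9  1.2 -4.5] | turn z units -0.95 then shift units [11.64  2.05  0.09]
```

>>> step_arm(steps=[{"xyz": [0,0,0],"turn": [0,0,-0.95],"gripper": -1},{"xyz": [0.35,0.06,0],"turn": [0,0,0],"gripper": -1},{"xyz": [0.7,0.12,0],"turn": [0,0,0],"gripper": -1},{"xyz": [0.7,0.12,0],"turn": [0,0,0],"gripper": -1},{"xyz": [0.7,0.12,0],"turn": [0,0,0],"gripper": -1},{"xyz": [0.7,0.12,0],"turn": [0,0,0],"gripper": -1},{"xyz": [0.7,0.12,0],"turn": [0,0,0],"gripper": -1},{"xyz": [0.7,0.12,0],"turn": [0,0,0],"gripper": -1},{"xyz": [0.7,0.12,0],"turn": [0,0,0],"gripper": -1},{"xyz": [0.7,0.12,0],"turn": [0,0,0],"gripper": -1},{"xyz": [0.7,0.12,0],"turn": [0,0,0],"gripper": -1},{"xyz": [0.7,0.13,0],"turn": [0,0,0],"gripper": -1},{"xyz": [0.7,0.13,0],"turn": [0,0,0],"gripper": -1},{"xyz": [0.7,0.13,0],"turn": [0,0,0],"gripper": -1},{"xyz": [0.7,0.13,0],"turn": [0,0,0],"gripper": -1},{"xyz": [0.7,0.13,0],"turn": [0,0,0],"gripper": -1},{"xyz": [0.7,0.13,0],"turn": [0,0,0],"gripper": -1},{"xyz": [0.7,0.13,0],"turn": [0,0,0],"gripper": -1},{"xyz": [0.08,0,0],"turn": [0,0,0],"gripper": -1},{"xyz": [0,0,0],"turn": [0,0,0],"gripper": -1}])

```text
time_s: 37.92
position: [0.5703, 0.0931, 0.1515]
tool_rot: [[0.177, 0.984, -0.004], [0.984, -0.177, 0.0], [-0.0, -0.004, -1.0]]
ft_force: [-2.1, -1.0, -4.6]
grip_width: 0.0309
```

```bash
python3 -c "
from h import *
go(*cell(3),.092,79.7);inhand('w9')"
```

```text
at [0.5703 0.0931 0.1515] t 37.92 ang 79.79 w 0.0309 tilt 0.21 F [-2.1 -1.  -4.6] | turn z units 0.02 then shift units [-0.04  0.03  1.49]
held: tool y range [-0.0313  0.031 ] z range [-0.003   0.0229] 7267
```

View pics/w9.png

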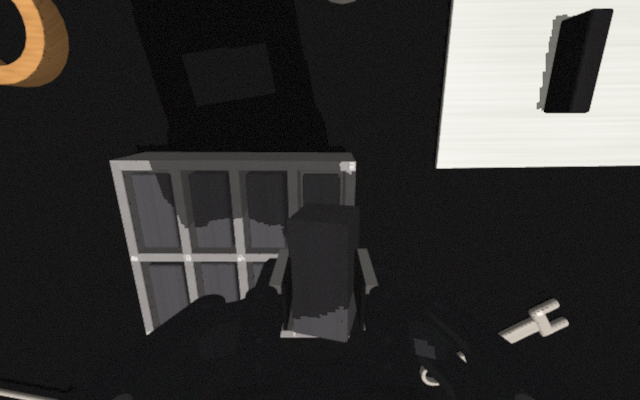

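Wrist view: the bar at (323,270) sits a few degrees askew in the jaws (top edge 300–358, bottom edge 288–347). Measuring the yaw so I can compensate.

```bash
cat >> h.py <<'E'
def yaw(save):
    s=env.observe();im,d,ci=shot('wrist',save);P=cloud(d,ci);Q=(P-s['position'])@s['tool_rot']
    m=(d>0)&(abs(Q[...,0])<.022)&(abs(Q[...,1])<.045)&(Q[...,2]>-.004)&(Q[...,2]<.014)&(im.max(2)<110)
    # top face: exclude the pads (|y|<15 mm beyond bar) by using both ends only
    for lo,hi in((-.032,-.024),(-.024,-.016),(.016,.022),(.022,.028)):
        k=m&(Q[...,1]>lo)&(Q[...,1]<hi)
        print(lo,k.sum(),'x',np.percentile(Q[...,0][k],[2,98]).round(4),'z',np.median(Q[...,2][k]).round(4))
E
python3 -c "
from h import *
yaw('w10');go(*cell(3),.092)"
```

```text
-0.032 1574 x [-0.0165  0.0141] z 0.0028
-0.024 1076 x [-0.0167  0.0143] z 0.0009
0.016 633 x [-0.0162  0.015 ] z 0.001
0.022 586 x [-0.0159  0.0152] z 0.001
at [0.5704 0.0909 0.1523] t 38.02 ang 79.66 w 0.0309 tilt 0.16 F [ 0.7 -0.7 -3.8] | turn z units 0 then shift units [0.01 0.02 1.51]
```

```bash
python3 -c "
import cv2
im=cv2.imread('pics/w10.png')[180:350,240:400];cv2.imwrite('pics/w10c.png',cv2.resize(cv2.convertScaleAbs(im,alpha=2),None,fx=3.5,fy=3.5))"
```

```text
(no output)
```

View pics/w10c.png

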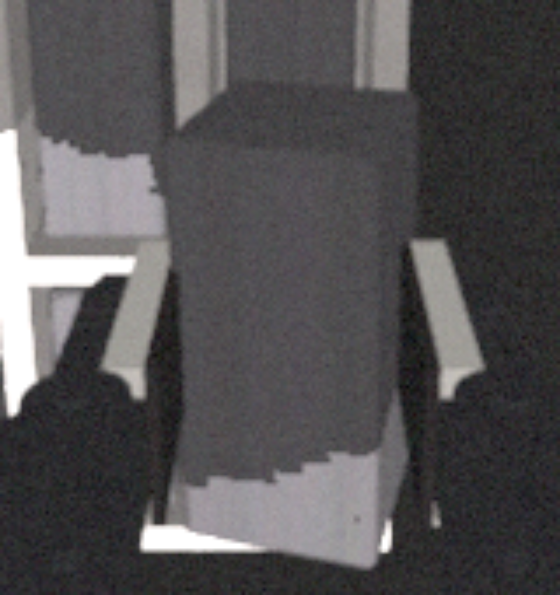

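Enlarged view: the bar's right flank and its near end face, (165,148)–(415,95), show it rolled about its long axis. Fitting a plane to its top to get the angle.

```bash
cat >> h.py <<'E'
def roll(save):
    s=env.observe();im,d,ci=shot('wrist',save);P=cloud(d,ci);Q=(P-s['position'])@s['tool_rot']
    m=(d>0)&(abs(Q[...,0])<.011)&(abs(Q[...,1])<.026)&(Q[...,2]>-.006)&(Q[...,2]<.02);q=Q[m]
    for _ in range(3):
        c,*_=np.linalg.lstsq(np.c_[q[:,:2],np.ones(len(q))],q[:,2],rcond=None)
        r=q[:,2]-np.c_[q[:,:2],np.ones(len(q))]@c; q=q[abs(r)<2.0*r.std()+1e-4]
    print('slopes dz/dx,dz/dy deg',np.degrees(np.arctan(c[:2])).round(1),'z0',c[2].round(4),'n',len(q),'std',r.std().round(4))
    for x in(-.012,-.006,0,.006,.012):
        k=(d>0)&(abs(Q[...,0]-x)<.002)&(abs(Q[...,1])<.02);print(x,np.median(Q[...,2][k]).round(4))
E
python3 -c "
from h import *
roll('w11')"
```

```text
slopes dz/dx,dz/dy deg [-16.2   0.3] z0 0.0001 n 4182 std 0.0005
-0.012 -0.058
-0.006 -0.054
0 -0.0009
0.006 -0.0031
0.012 -0.0584
```

The bar is rolled 16° in the jaws. I'll tilt the tool by −16° about its y so that the bar hangs level, then insert it that way.

>>> step_arm(steps=[{"xyz": [0,0,0],"turn": [0,-0.7,0],"gripper": -1},{"xyz": [0,0,0],"turn": [0,-0.7,0],"gripper": -1},{"xyz": [0,0,0],"turn": [0,-0.7,0],"gripper": -1},{"xyz": [0,0,0],"turn": [0,-0.7,0],"gripper": -1},{"xyz": [0,0,0],"turn": [0,-0.7,0],"gripper": -1},{"xyz": [0,0,0],"turn": [0,0,0],"gripper": -1},{"xyz": [0,0,0],"turn": [0,0,0],"gripper": -1},{"xyz": [0,0,0],"turn": [0,0,0],"gripper": -1}])

```text
time_s: 38.73
position: [0.5711, 0.0903, 0.1536]
tool_rot: [[0.173, 0.984, -0.05], [0.946, -0.18, -0.27], [-0.275, -0.0, -0.961]]
ft_force: [-0.2, 0.2, -4.3]
grip_width: 0.0309
```

```bash
cat >> h.py <<'E'
def goR(x,y,z):
    s=env.observe();print('at',s['position'].round(4),'F',s['ft_force'].round(1),'w',s['grip_width'].__round__(4),'tool units',(s['tool_rot'].T@(np.array([x,y,z])-s['position'])/.04).round(3))
def heldtop(save):
    "world plane and extent of the level top face of the held bar, in rack axes about the TCP"
    s=env.observe();p=s['position'];im,d,ci=shot('wrist',save);P=cloud(d,ci)-p
    c,q=np.cos(A),np.sin(A);X=c*P[...,0]+q*P[...,1];Y=-q*P[...,0]+c*P[...,1];Z=P[...,2]
    m=(d>0)&(abs(X)<.022)&(abs(Y)<.008)&(abs(Z)<.02);z0=np.median(Z[m])
    m=(d>0)&(abs(X)<.028)&(abs(Y)<.025)&(abs(Z-z0)<.008)
    co,*_=np.linalg.lstsq(np.c_[X[m],Y[m],np.ones(m.sum())],Z[m],rcond=None)
    print('top z rel TCP',z0.round(4),'slopes x,y deg',np.degrees(co[:2]).round(1))
    for lo,hi in((-.032,-.024),(-.024,-.014),(.014,.024),(.024,.03)):
        k=(d>0)&(X>lo)&(X<hi)&(abs(Z-z0)<.004)&(abs(Y)<.03);print('x',lo,hi,'y range',np.percentile(Y[k],[2,98]).round(4) if k.any() else '')
    k=(d>0)&(abs(Z-z0)<.004)&(abs(Y)<.01)&(abs(X)<.05);print('x range',np.percentile(X[k],[1,99]).round(4))
E
python3 -c "
from h import *
goR(*cell(3),.15);heldtop('w12')"
```

```text
at [0.5711 0.0903 0.1536] F [-0.2  0.2 -4.3] w 0.0309 tool units [ 0.051 -0.003  0.079]
top z rel TCP -0.0004 slopes x,y deg [-0.4 -1.7]
x -0.032 -0.024 y range [-0.0168  0.0115]
x -0.024 -0.014 y range [-0.0167  0.0117]
x 0.014 0.024 y range [-0.0161  0.0123]
x 0.024 0.03 y range [-0.0162  0.0125]
x range [-0.0311  0.0309]
```

```bash
python3 -c "
from h import *
goR(.572,.0937,.085)"
```

```text
at [0.5712 0.0902 0.1538] F [ 0.7 -1.3 -4.9] w 0.0309 tool units [0.559 0.004 1.628]
```

>>> step_arm(steps=[{"xyz": [0.14,0,0.4],"turn": [0,0,0],"gripper": -1},{"xyz": [0.14,0,0.4],"turn": [0,0,0],"gripper": -1},{"xyz": [0.14,0,0.4],"turn": [0,0,0],"gripper": -1},{"xyz": [0.1,0,0.3],"turn": [0,0,0],"gripper": -1},{"xyz": [0.04,0,0.13],"turn": [0,0,0],"gripper": -1},{"xyz": [0,0,0],"turn": [0,0,0],"gripper": -1},{"xyz": [0,0,0],"turn": [0,0,0],"gripper": -1}])

```text
time_s: 39.37
position: [0.5722, 0.094, 0.0854]
tool_rot: [[0.173, 0.984, -0.049], [0.945, -0.18, -0.272], [-0.276, 0.001, -0.961]]
ft_force: [0.8, 0.6, -4.5]
grip_width: 0.0312
```

```bash
python3 -c "
from h import *
goR(.572,.0937,.0785)
shot('side','s13');im,d,ci=shot('wrist','w13')
import cv2
cv2.imwrite('pics/w13c.png',cv2.resize(im[60:380,140:520,::-1],None,fx=1.8,fy=1.8))"
```

```text
at [0.5722 0.094  0.0854] F [ 0.8  0.6 -4.5] w 0.0312 tool units [ 0.04  -0.003  0.169]
```

View pics/w13c.png

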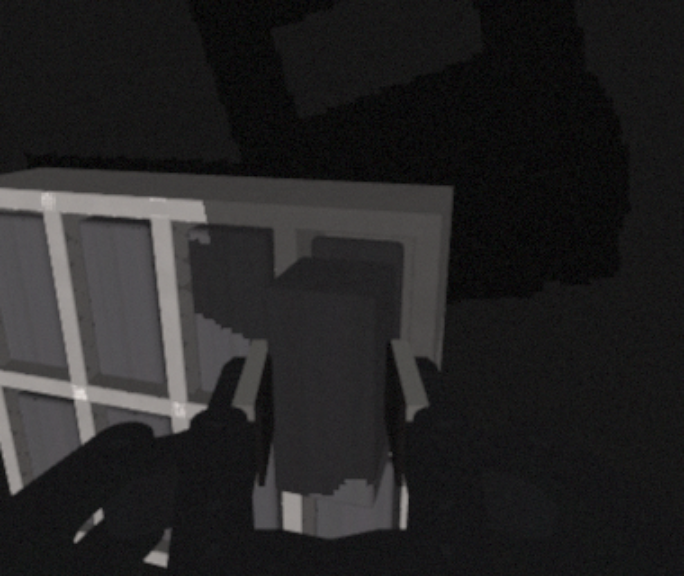

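The bar's lower edge (300–400, 262) lines up with the cell mouth (312–403, 240). Lowering.

>>> step_arm(steps=[{"xyz": [0.02,0,0.08],"turn": [0,0,0],"gripper": -1},{"xyz": [0.02,0,0.08],"turn": [0,0,0],"gripper": -1},{"xyz": [0,0,0],"turn": [0,0,0],"gripper": -1},{"xyz": [0,0,0],"turn": [0,0,0],"gripper": -1}])

```text
time_s: 39.8
position: [0.5717, 0.0942, 0.0781]
tool_rot: [[0.172, 0.984, -0.05], [0.945, -0.179, -0.272], [-0.276, -0.0, -0.961]]
ft_force: [-0.2, 0.7, -3.7]
grip_width: 0.0312
```

>>> step_arm(steps=[{"xyz": [0.01,0,0.04],"turn": [0,0,0],"gripper": -1},{"xyz": [0.01,0,0.04],"turn": [0,0,0],"gripper": -1},{"xyz": [0,0,0],"turn": [0,0,0],"gripper": -1},{"xyz": [0,0,0],"turn": [0,0,0],"gripper": -1}])

```text
time_s: 40.13
position: [0.5719, 0.0941, 0.075]
tool_rot: [[0.172, 0.984, -0.049], [0.946, -0.179, -0.272], [-0.276, 0.0, -0.961]]
ft_force: [0.7, -0.6, -3.1]
grip_width: 0.0307
```

>>> step_arm(steps=[{"xyz": [0.01,0,0.04],"turn": [0,0,0],"gripper": -1},{"xyz": [0.01,0,0.03],"turn": [0,0,0],"gripper": -1},{"xyz": [0,0,0],"turn": [0,0,0],"gripper": -1},{"xyz": [0,0,0],"turn": [0,0,0],"gripper": -1}])

```text
time_s: 40.47
position: [0.5721, 0.0941, 0.0739]
tool_rot: [[0.173, 0.984, -0.048], [0.945, -0.179, -0.272], [-0.277, 0.002, -0.961]]
ft_force: [-3.6, 1.7, 11.1]
grip_width: 0.0309
```

The tip touches the rim, with the bar 6 mm into the cell. Ease up slightly and release.

>>> step_arm(steps=[{"xyz": [-0.01,0,-0.06],"turn": [0,0,0],"gripper": -1},{"xyz": [0,0,0],"turn": [0,0,0],"gripper": -1},{"xyz": [0,0,0],"turn": [0,0,0],"gripper": 0},{"xyz": [0,0,0],"turn": [0,0,0],"gripper": 0.1},{"xyz": [0,0,0],"turn": [0,0,0],"gripper": 0.1},{"xyz": [0,0,0],"turn": [0,0,0],"gripper": 0.1},{"xyz": [0,0,0],"turn": [0,0,0],"gripper": 0.1},{"xyz": [-0.1,0,-0.35],"turn": [0,0,0],"gripper": 0.1},{"xyz": [-0.2,0,-0.7],"turn": [0,0,0],"gripper": 0.1},{"xyz": [-0.2,0,-0.7],"turn": [0,0,0],"gripper": 0.1},{"xyz": [-0.1,0,-0.5],"turn": [0,0,0],"gripper": 0.1},{"xyz": [0,0,0],"turn": [0,0.7,0],"gripper": 0.1},{"xyz": [0,0,0],"turn": [0,0.7,0],"gripper": 0.1},{"xyz": [0,0,0],"turn": [0,0.7,0],"gripper": 0.1},{"xyz": [0,0,0],"turn": [0,0.7,0],"gripper": 0.1},{"xyz": [0,0,0],"turn": [0,0.7,0],"gripper": -1},{"xyz": [0,0,0],"turn": [0,0,0],"gripper": -1},{"xyz": [0,0,0],"turn": [0,0,0],"gripper": -1}])

```text
time_s: 41.97
position: [0.5721, 0.0955, 0.1677]
tool_rot: [[0.18, 0.984, -0.0], [0.984, -0.18, -0.001], [-0.002, -0.0, -1.0]]
ft_force: [-0.6, -0.0, 0.8]
grip_width: 0.0111
```

```bash
python3 -c "
from h import *
cellz('side');cellz('top');go(*cell(3),.085,79.7)
shot('side','s14')
import cv2
im=cv2.imread('pics/s14.png')[160:260,260:420];cv2.imwrite('pics/s14c.png',cv2.resize(im,None,fx=4.5,fy=4.5))"
```

```text
0 87 [0.0456 0.0474 0.0493]
1 77 [0.0459 0.0476 0.0492]
2 79 [0.0458 0.0474 0.0497]
3 69 [0.0449 0.0476 0.0491]
4 87 [0.0455 0.0475 0.0491]
5 78 [0.0462 0.0478 0.0497]
6 75 [0.0463 0.0479 0.0501]
7 72 [0.0455 0.0472 0.05  ]
0 173 [0.0452 0.0471 0.0491]
1 172 [0.045  0.0473 0.0494]
2 176 [0.0447 0.0471 0.0496]
3 0 
4 167 [0.0446 0.047  0.0495]
5 168 [0.0448 0.0473 0.0497]
6 169 [0.0445 0.0469 0.0494]
7 6 [0.044  0.0461 0.0477]
at [0.5722 0.0963 0.1676] t 42.07 ang 79.69 w 0.0002 tilt 0.08 F [-0.7  0.1  1.2] | turn z units -0.0 then shift units [-0.12 -0.    2.06]
```

View pics/s14c.png

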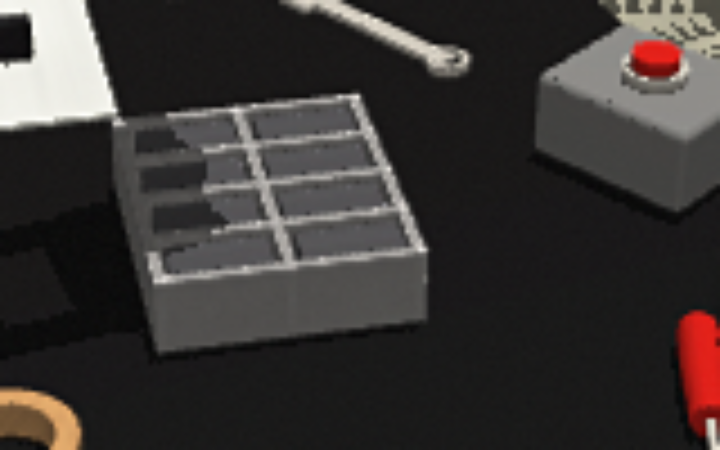

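Side close-up: all cell tops are flush and nothing stands proud. Now check that the tray is empty and where the cover is.

```bash
cat >> h.py <<'E'
def cover(n,zb,around,save=None):
    im,d,ci=shot(n,save);P=cloud(d,ci)
    near=(d>0)&(np.hypot(P[...,0]-around[0],P[...,1]-around[1])<.16)
    m=near&(im.min(2)>120)&(abs(P[...,2]-zb-.005)<.009)
    g=near&(im.max(2)<110)&(P[...,2]>zb+.02)&(P[...,2]<zb+.045)
    print(n,'plate',rect(m,ci,zb+.005),np.median(P[...,2][m]).round(4) if m.any() else '')
    g=cv2.morphologyEx(g.astype(np.uint8),2,np.ones((2,2)))
    if g.any():
        c=max(cv2.findContours(g,0,2)[0],key=cv2.contourArea);mm=cv2.drawContours(np.zeros_like(g),[c],-1,1,-1)*g>0
        print(n,'grip',wrect(P[mm]),'z',np.percentile(P[...,2][mm],[50,95]).round(4))
E
python3 - <<'E'
from h import *
for n in('top','side'):
    cover(n,.002,(.457,.327),'c15'+n)
im,d,ci=shot('top');P=cloud(d,ci)
m=(d>0)&(np.hypot(P[...,0]-.453,P[...,1]+.332)<.1)&(im.max(2)<100)&(P[...,2]>.022);print('tray leftover px',m.sum())
go(.44,.31,.2,80.1)
E
```

```text
top plate (array([485.4, 355.7]), array([100.4, 204.5]), 81.7) 0.007
side plate (array([497. , 303.7]), array([194.6, 164.2]), 80.4) 0.0075
side grip (array([507. , 303.9]), array([85.5, 39.6]), 15.1) z [0.0288 0.0385]
tray leftover px 0
at [0.5722 0.0965 0.1675] t 42.27 ang 79.72 w 0.0005 tilt 0.03 F [-0.3 -0.2  0.4] | turn z units -0.08 then shift units [ 4.69 -4.17 -0.81]
```

The tray is empty. The cover seems to have been knocked, to about (497, 304). Moving over for a wrist look.

>>> step_arm(steps=[{"xyz": [0,0,-0.8],"turn": [0,0,0],"gripper": 0},{"xyz": [0,0,-0.8],"turn": [0,0,0],"gripper": 0},{"xyz": [0.6,-0.3,0],"turn": [0,0,0],"gripper": 0},{"xyz": [0.6,-0.3,0],"turn": [0,0,0],"gripper": 0},{"xyz": [0.6,-0.3,0],"turn": [0,0,0],"gripper": 0},{"xyz": [0.6,-0.3,0],"turn": [0,0,0],"gripper": 0},{"xyz": [0.6,-0.3,0],"turn": [0,0,0],"gripper": 0},{"xyz": [0.6,-0.3,0],"turn": [0,0,0],"gripper": 0},{"xyz": [0.6,-0.4,0],"turn": [0,0,0],"gripper": 0},{"xyz": [0.3,-0.2,0],"turn": [0,0,0],"gripper": 0.3},{"xyz": [0,0,0],"turn": [0,0,0],"gripper": 0.3},{"xyz": [0,0,0],"turn": [0,0,0],"gripper": 0.3},{"xyz": [0,0,0],"turn": [0,0,0],"gripper": 0.3}])

```text
time_s: 43.35
position: [0.5104, 0.2896, 0.2316]
tool_rot: [[0.18, 0.984, 0.0], [0.984, -0.18, -0.001], [-0.001, 0.0, -1.0]]
ft_force: [-0.5, -0.7, 0.2]
grip_width: 0.0553
```

Run:
```python
from h import *
go(.497,.304,.2,80.1)
cover('wrist',.002,(.497,.304),'w16');cover('side',.002,(.497,.304),'s16')
```

```text
at [0.5104 0.2896 0.2316] t 43.35 ang 79.64 w 0.0553 tilt 0.03 F [-0.5 -0.7  0.2] | turn z units -0.1 then shift units [ 0.3  -0.39  0.79]
wrist plate (array([494.5, 305.7]), array([188.3, 164.3]), 80.6) 0.0063
wrist grip (array([499.1, 306.5]), array([16.8, 77.8]), 80.0) z [0.0362 0.0375]
side plate (array([497. , 303.7]), array([194.6, 164.2]), 80.4) 0.0073
side grip (array([509.6, 300.8]), array([87.4, 41.8]), 20.1) z [0.0276 0.0387]
```

View pics/w16.png

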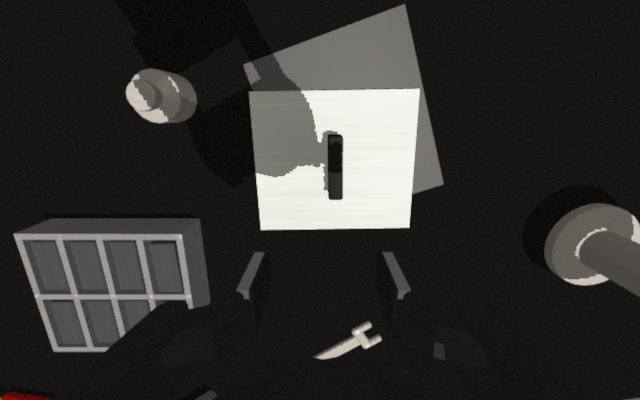

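Wrist view: the cover has moved about 4 cm but still lies flat, grip at (335,167); bystanders are clear of it. Regrasping.

```bash
python3 -c "
from h import *
go(.4955,.3053,.1,80.4)"
```

```text
at [0.5106 0.2893 0.2316] t 43.45 ang 79.59 w 0.0557 tilt 0.02 F [1.  0.  0.1] | turn z units -0.18 then shift units [ 0.33 -0.44  3.29]
```

>>> step_arm(steps=[{"xyz": [0.33,-0.44,0],"turn": [0,0,-0.18],"gripper": 0.3},{"xyz": [0,0,0.7],"turn": [0,0,0],"gripper": 0.3},{"xyz": [0,0,0.8],"turn": [0,0,0],"gripper": 0.3},{"xyz": [0,0,0.8],"turn": [0,0,0],"gripper": 0.3},{"xyz": [0,0,0.7],"turn": [0,0,0],"gripper": 0.3},{"xyz": [0,0,0.3],"turn": [0,0,0],"gripper": 0.3},{"xyz": [0,0,0],"turn": [0,0,0],"gripper": 0.3},{"xyz": [0,0,0],"turn": [0,0,0],"gripper": 0.3},{"xyz": [0,0,0],"turn": [0,0,0],"gripper": 0.3}])

```text
time_s: 44.2
position: [0.496, 0.3063, 0.1009]
tool_rot: [[0.166, 0.986, 0.002], [0.986, -0.166, 0.001], [0.001, 0.002, -1.0]]
ft_force: [-0.0, 0.1, 1.0]
grip_width: 0.0559
```

```bash
python3 -c "
from h import *
go(.4955,.3053,.034,80.4);cover('wrist',.002,(.497,.304),'w17')"
```

```text
at [0.496  0.3063 0.1009] t 44.2 ang 80.46 w 0.0559 tilt 0.13 F [-0.   0.1  1. ] | turn z units 0.01 then shift units [-0.03 -0.01  1.67]
wrist plate (array([494.2, 306. ]), array([187.5, 163.2]), 80.5) 0.0066
wrist grip (array([482.8, 309.2]), array([ 17. , 130.2]), 79.9) z [0.0365 0.0376]
```

>>> step_arm(steps=[{"xyz": [0,-0.03,0.6],"turn": [0,0,0],"gripper": 0.3},{"xyz": [0,0,0.6],"turn": [0,0,0],"gripper": 0.3},{"xyz": [0,0,0.35],"turn": [0,0,0],"gripper": 0.3},{"xyz": [0,0,0.12],"turn": [0,0,0],"gripper": 0.3},{"xyz": [0,0,0],"turn": [0,0,0],"gripper": 0.3},{"xyz": [0,0,0],"turn": [0,0,0],"gripper": -1},{"xyz": [0,0,0],"turn": [0,0,0],"gripper": -1},{"xyz": [0,0,0],"turn": [0,0,0],"gripper": -1},{"xyz": [0,0,0],"turn": [0,0,0],"gripper": -1},{"xyz": [0,0,0],"turn": [0,0,0],"gripper": -1},{"xyz": [0,0,0],"turn": [0,0,0],"gripper": -1}], squeeze=110)

```text
time_s: 45.17
position: [0.4944, 0.3069, 0.0343]
tool_rot: [[0.165, 0.986, 0.002], [0.986, -0.165, 0.001], [0.001, 0.002, -1.0]]
ft_force: [-1.2, -1.2, 7.1]
grip_width: 0.0137
```

>>> step_arm(steps=[{"xyz": [0,0,-0.2],"turn": [0,0,0],"gripper": -1},{"xyz": [0,0,-0.5],"turn": [0,0,0],"gripper": -1},{"xyz": [0,0,-0.6],"turn": [0,0,0],"gripper": -1},{"xyz": [0,0,-0.6],"turn": [0,0,0],"gripper": -1},{"xyz": [0,0,-0.6],"turn": [0,0,0],"gripper": -1},{"xyz": [0,0,-0.5],"turn": [0,0,0],"gripper": -1},{"xyz": [0,0,0],"turn": [0,0,0],"gripper": -1},{"xyz": [0,0,0],"turn": [0,0,0],"gripper": -1}])

```text
time_s: 45.83
position: [0.4938, 0.3067, 0.1532]
tool_rot: [[0.165, 0.986, 0.001], [0.986, -0.165, 0.0], [0.001, 0.001, -1.0]]
ft_force: [-0.9, 0.5, -4.4]
grip_width: 0.0136
```

```bash
python3 -c "
from h import *
s=env.observe()
cover('side',s['position'][2]-.0293,s['position'][:2])
cover('wrist',s['position'][2]-.0293,s['position'][:2],'w18')
go(.5975,.018,.15,80.1)"
```

```text
side plate (array([494.9, 296.9]), array([192.3, 162.4]), 80.2) 0.1263
side grip (array([ 326.1, -366.9]), array([1505.1,   67.7]), 75.6) z [0.1503 0.1624]
wrist plate (array([482. , 357.5]), array([ 83.3, 124.9]), 80.5) 0.1233
wrist grip (array([486.1, 309. ]), array([139.3,  41.5]), 0.6) z [0.1534 0.1662]
at [0.4931 0.3064 0.1513] t 45.93 ang 80.5 w 0.0136 tilt 0.17 F [-0.1 -0.  -3.9] | turn z units 0.09 then shift units [-6.65  3.81  0.03]
```

>>> step_arm(steps=[{"xyz": [-0.25,0.14,0],"turn": [0,0,0.17],"gripper": -1},{"xyz": [-0.58,0.33,0],"turn": [0,0,0],"gripper": -1},{"xyz": [-0.58,0.33,0],"turn": [0,0,0],"gripper": -1},{"xyz": [-0.58,0.33,0],"turn": [0,0,0],"gripper": -1},{"xyz": [-0.58,0.33,0],"turn": [0,0,0],"gripper": -1},{"xyz": [-0.58,0.33,0],"turn": [0,0,0],"gripper": -1},{"xyz": [-0.58,0.33,0],"turn": [0,0,0],"gripper": -1},{"xyz": [-0.58,0.33,0],"turn": [0,0,0],"gripper": -1},{"xyz": [-0.58,0.33,0],"turn": [0,0,0],"gripper": -1},{"xyz": [-0.58,0.33,0],"turn": [0,0,0],"gripper": -1},{"xyz": [-0.58,0.33,0],"turn": [0,0,0],"gripper": -1},{"xyz": [-0.4,0.25,0],"turn": [0,0,0],"gripper": -1},{"xyz": [-0.15,0.1,0],"turn": [0,0,0],"gripper": -1},{"xyz": [0,0,0],"turn": [0,0,0],"gripper": -1},{"xyz": [0,0,0],"turn": [0,0,0],"gripper": -1},{"xyz": [0,0,0],"turn": [0,0,0],"gripper": -1}])

```text
time_s: 47.27
position: [0.5955, 0.0209, 0.1523]
tool_rot: [[0.178, 0.984, -0.001], [0.984, -0.178, 0.0], [0.0, -0.001, -1.0]]
ft_force: [0.3, 0.7, -3.4]
grip_width: 0.0137
```

```bash
python3 -c "
from h import *
s=env.observe()
go(.5975,.018,.0833,79.7)
cover('side',s['position'][2]-.0323,s['position'][:2],'s19')
cover('top',s['position'][2]-.0323,s['position'][:2],'t19')
"
```

```text
at [0.5955 0.0209 0.1523] t 47.27 ang 79.76 w 0.0137 tilt 0.08 F [ 0.3  0.7 -3.4] | turn z units 0.01 then shift units [-0.06  0.06  1.73]
side plate (array([626.7,  12.1]), array([192.3, 104.2]), 79.2) 0.1252
side grip (array([608.2,   6.3]), array([45.2, 16.4]), 15.1) z [0.1497 0.159 ]
top plate (array([583.3, -52.2]), array([ 45.7, 164.6]), 76.8) 0.1254
top grip (array([544.3,  14.3]), array([66.8, 18.7]), 17.5) z [0.1544 0.1587]
```

View pics/s19.png

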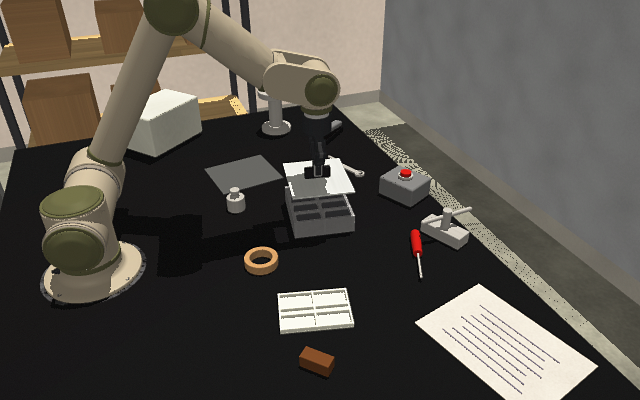

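Side view: cover level over the rack at (318,180), tray (315,310) empty, all bystanders in place. Lowering.

>>> step_arm(steps=[{"xyz": [-0.06,0.06,0.3],"turn": [0,0,0],"gripper": -1},{"xyz": [0,0,0.5],"turn": [0,0,0],"gripper": -1},{"xyz": [0,0,0.4],"turn": [0,0,0],"gripper": -1},{"xyz": [0,0,0.25],"turn": [0,0,0],"gripper": -1},{"xyz": [0,0,0.1],"turn": [0,0,0],"gripper": -1},{"xyz": [0,0,0.1],"turn": [0,0,0],"gripper": -1},{"xyz": [0,0,0],"turn": [0,0,0],"gripper": -1},{"xyz": [0,0,0],"turn": [0,0,0],"gripper": -1}])

```text
time_s: 48.03
position: [0.5983, 0.0172, 0.0875]
tool_rot: [[0.178, 0.984, 0.001], [0.984, -0.178, -0.0], [0.0, 0.001, -1.0]]
ft_force: [-0.5, -0.5, -3.6]
grip_width: 0.0137
```

```bash
python3 -c "
from h import *
go(.5975,.018,.0823,79.7)"
```

```text
at [0.5983 0.0172 0.0875] t 48.03 ang 79.73 w 0.0137 tilt 0.07 F [-0.5 -0.5 -3.6] | turn z units 0.01 then shift units [ 0.01 -0.02  0.13]
```

>>> step_arm(steps=[{"xyz": [0.01,-0.02,0.06],"turn": [0,0,0],"gripper": -1},{"xyz": [0,0,0.05],"turn": [0,0,0],"gripper": -1},{"xyz": [0,0,0.04],"turn": [0,0,0],"gripper": -1},{"xyz": [0,0,0],"turn": [0,0,0],"gripper": -1},{"xyz": [0,0,0],"turn": [0,0,0],"gripper": -1}])

```text
time_s: 48.45
position: [0.5974, 0.0178, 0.0824]
tool_rot: [[0.178, 0.984, 0.001], [0.984, -0.178, -0.0], [0.0, 0.001, -1.0]]
ft_force: [-4.8, 0.4, 7.4]
grip_width: 0.0137
```

Contact at the expected height. Release, rise straight and back away.

>>> step_arm(steps=[{"xyz": [0,0,-0.02],"turn": [0,0,0],"gripper": 0},{"xyz": [0,0,0],"turn": [0,0,0],"gripper": 0.2},{"xyz": [0,0,0],"turn": [0,0,0],"gripper": 0.2},{"xyz": [0,0,0],"turn": [0,0,0],"gripper": 0.2},{"xyz": [0,0,0],"turn": [0,0,0],"gripper": 0.2},{"xyz": [0,0,-0.4],"turn": [0,0,0],"gripper": 0.2},{"xyz": [0,0,-0.8],"turn": [0,0,0],"gripper": 0.2},{"xyz": [0,0,-0.8],"turn": [0,0,0],"gripper": 0.2},{"xyz": [0,0,-0.8],"turn": [0,0,0],"gripper": 0.2},{"xyz": [0,0,-0.8],"turn": [0,0,0],"gripper": 0.2},{"xyz": [0.5,-0.6,0],"turn": [0,0,0],"gripper": 0.2},{"xyz": [0.5,-0.6,0],"turn": [0,0,0],"gripper": 0.2},{"xyz": [0.5,-0.6,0],"turn": [0,0,0],"gripper": 0.2},{"xyz": [0.5,-0.6,0],"turn": [0,0,0],"gripper": 0.2},{"xyz": [0.5,-0.6,0],"turn": [0,0,0],"gripper": 0.2},{"xyz": [0.5,-0.6,0],"turn": [0,0,0],"gripper": 0.2},{"xyz": [0.5,-0.6,0],"turn": [0,0,0],"gripper": 0.2},{"xyz": [0.5,-0.6,0],"turn": [0,0,0],"gripper": 0.2},{"xyz": [0,0,0],"turn": [0,0,0],"gripper": 0.2},{"xyz": [0,0,0],"turn": [0,0,0],"gripper": 0.2}])

```text
time_s: 50.12
position: [0.4362, 0.2103, 0.2259]
tool_rot: [[0.176, 0.984, 0.001], [0.984, -0.176, -0.0], [0.0, 0.001, -1.0]]
ft_force: [0.4, 0.1, 0.3]
grip_width: 0.0511
```

Run:
```python
from h import *
go(.45,.25,.2)
for n in('top','side'): cover(n,.05,(.5975,.018),n+'20')
```

```text
at [0.4362 0.2103 0.2259] t 50.12 ang 79.86 w 0.0511 tilt 0.03 F [0.4 0.1 0.3] | turn z units 0 then shift units [1.04 0.16 0.65]
top plate (array([597.7,  17.2]), array([188. , 165.7]), 79.7) 0.0551
top grip (array([594.4,  13.2]), array([10.2, 63.5]), 79.4) z [0.0835 0.0875]
side plate (array([598.6,  14.9]), array([191.9, 165.5]), 79.7) 0.0555
side grip (array([612.8,  15.8]), array([94.1, 40.1]), 17.4) z [0.0783 0.0865]
```

View pics/top20.png

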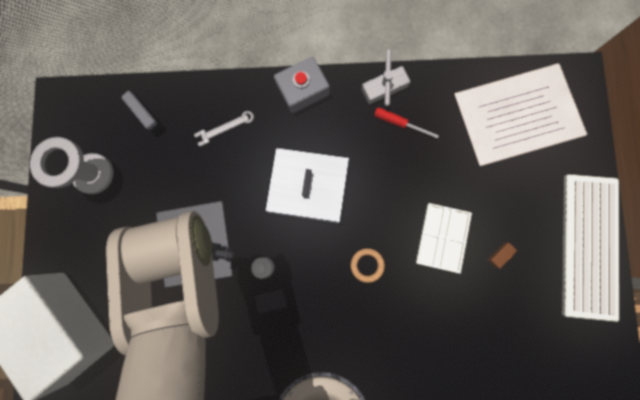

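The top view shows the cover square on the rack at (307,184), the tray empty, and tape, spanner, driver and weight in place. The arm is clear, so I hand in.

```bash
python3 -c "
from h import *
print(order.close_job())"
```

```text
the job is handed in; nothing more can be done
None
```

The job is done and handed in at about 50 s of the 210 s allowed. `close_job` gives no verdict, so the checks below are my own.

- **Cover off:** I laid it on the mat.
- **Feeling the cells:** cells 1, 2, 5 and 6 were solid, and cells 3, 4 and 7 gave way. I did not press cell 0.
- **Loading:** the three bars present went into cells 4, 7 and 3. The third was first held too shallow, and the regrasp held it rolled by 16°. I tilted the tool by the same angle and let it sink in level.
- **Cover back:** it had been knocked about 4 cm aside while on the mat, so I found it again before putting it back.

**Last checks:**
- **Bars:** every cell top read about 47 mm, level with the stored bars, and the tray was empty. An empty cell's floor plate looks the same from above, and I did not press the loaded cells again.
- **Cover:** the top view put its centre within 1 mm of the rack's and its angle the same to 0.1°, with its top at 55 mm. The side view put the centre about 2.5 mm away in y. The colour-based readings of the grip disagreed more, by up to about 15 mm, because of shadow, so I did not use them.
- **Bystanders:** they looked unmoved in the last picture, and the arm was clear of everything.

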